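Close the coffee-bar canisters with their own lids

ROBOT

A 7-joint arm with a two-finger parallel gripper is mounted at the origin on the work surface. World frame = base frame: x ahead of the robot, y to its left, z up, the work surface at z = 0. Lengths are in m, angles in rad, forces in N, time in s.
With the tool pointing down it reaches from about 0.425 to 0.875 m from the base axis. Payload 4.7 kg.
Tool frame: the origin (TCP) lies midway between the tips of the shut fingers; the grasp point (between the pads) lies 19 mm behind it; y points along the fingers, x is the direction in which the jaws open and shut, and the axes are right-handed (so a half turn about y gives the same grasp; the last joint's range is limited). The gripper opens to 85 mm and grips with 20 to 120 N. Pads are 22 mm wide; open, the fingers measure 114 mm over their backs; the gripper's body (76 mm by 85 mm) begins 54 mm behind the grasp point. The pads swing forward as they close: fully open they stand 13 mm farther back than shut.
Start: joints at [-1.177, 0.321, -0.07, 1.45, 0.023, 1.371, -0.057], TCP at [0.241, 0.604, 0.231] pointing down, gripper open.
Joint ranges: [-2.86, 2.86], [-0.3, 2.09], [-1.38, 1.24], [0.06, 2.45], [-1.56, 4.7], [0.09, 2.05], [-2.69, 2.69]. Speed limits (rad/s): [2.57, 2.57, 3.14, 3.14, 3.14, 3.14, 3.14].

INTERFACE

Orientations are given as [roll, pitch, yaw] about the fixed x, y, z axes, in that order (R = Rz(yaw) Ry(pitch) Rx(roll)).
In Python, from plant import monitor, optics, finish_job gives the robot as it stands.
- The arm moves only by the shell command python3 -m handwheel 'ROWS' [FORCE]. ROWS is JSON, a list of rows, each an object of numbers: "dx", "dy", "dz": the shift along the tool's x, y, z in m; "ax", "ay", "az": the turn, a rotation vector about the tool's x, y, z in degrees; "claw": the finger opening in m, from 0 to 0.0854. A call has 1 to 20 rows; each row shifts and turns the commanded pose from where the row before left it, along the tool's axes as they then stand; what a row does not reach is not made up. A row lasts 1/10 s, in which the tool goes at most 50 mm and 8.59 degrees, less where a joint would pass 70% of its speed; a pose out of reach is approached as far as the arm can. A call with a gripper value outside its range is refused whole. The fingers move at their own pace and stop on an object; FORCE is the grip in N (left out, the last holds). Time passes only in rows, so rows that do not move let the fingers close. It gives the time, the measured TCP pose, the force and the opening at its end, in the units of the state.
- monitor.sense(): the state, without advancing time (a new reading comes with each control period).
- optics.get_image(name): name is "scene" or "top"; returns a dict with "image" (420x560x3 uint8, blue, green, red), "camera_matrix" (3x3 intrinsics, pixels), "origin" and "rotation" of the camera in the world. Camera axes: x right, y up, looking along -z (the intrinsics and any distortion apply to the point x, -y, -z); pixel columns grow to the right and rows downward; lengths in m; the calibration is good to about 2 mm. A picture is of the moment at which its call begins. There is no depth.
- finish_job(): hands the job in, once; it reports no verdict.
The state is a dict: "time_s": time; "qpos": joint angles; "joint_velocities": joint speeds; "tau": joint torques, N m; "ee_pos": TCP position; "tool_rot": TCP orientation; "ft_force": force on the tool from outside, world axes, zero at the start; "wrist_torque": the same for the moment, N m; "width": opening from 0.0 (shut) to 1.0 (fully open).
Only numpy, scipy, OpenCV 4.12 (cv2) and the standard library are available. Lean on these libraries where they do the work, as an engineer would, in place of code of your own. Each camera call takes 0.05 s, during which the arm holds its last target.

TASK

Close up the coffee bar: put each wooden lid on the canister it fits (wide round, narrow round, square), with its cork plug inside and its plate lying level and flush on the rim. Set the lids down rather than dropping them, and leave the canisters standing where they are and everything else on the counter undisturbed.

Things in the scene. Friction and masses are not known exactly. Their poses are not given: they have to be found in the camera images.
- can_big: open white stoneware canister, wide and round: outside diameter 112 mm, wall 4 mm (mouth 104 mm), 95 mm tall, about 0.65 kg, loose on the counter. Origin: centre of its underside, z up
- can_small: open white stoneware canister, narrow and round: outside diameter 84 mm, wall 4 mm (mouth 76 mm), 100 mm tall, about 0.5 kg, loose. Origin: centre of its underside, z up
- can_square: open white stoneware canister, square: outside 100 x 100 mm, wall 4 mm (mouth 92 x 92 mm), 85 mm tall, about 0.6 kg, loose. Origin: centre of its underside, z up, x and y square to its sides
- lid_big: wooden lid of the wide round canister, about 100 g: plate 116 mm in diameter, cork plug below it 96 mm in diameter, tapered to 88 mm at its foot. Square dark knob in the middle, 24 x 24 mm, sides along the lid's x and y. Up from the origin (centre of the plug's underside, z up): plug 0-10 mm, plate 10-16, knob 16-50. It starts leaning on a sloping rest, 30 degrees from level
- lid_small: wooden lid of the narrow round canister, about 70 g: plate 88 mm in diameter, cork plug below it 68 mm in diameter, tapered to 60 mm at its foot. Square dark knob in the middle, 24 x 24 mm, sides along the lid's x and y. Up from the origin (centre of the plug's underside, z up): plug 0-10 mm, plate 10-16, knob 16-50. It starts lying flat on the counter, plug down
- lid_square: wooden lid of the square canister, about 100 g: plate 102 x 102 mm, cork plug below it 84 x 84 mm with a step to 76 x 76 mm in its lowest 5 mm, sides along x and y. It fits in any of the four quarter turns. Square dark knob in the middle, 24 x 24 mm, sides along the lid's x and y. Up from the origin (centre of the plug's underside, z up): plug 0-10 mm, plate 10-16, knob 16-50. It starts leaning on a sloping rest, 36 degrees from level
- rest_a: fixed dark steel drying rest under the wide round lid: 100 mm wide (y), sloping plate about 115 mm long tilted 30 degrees, rising towards the rest's +x, with a lip 20 mm high along its low (-x) edge. Origin: on the counter under the middle; the plate's upper face passes 60 mm above the origin. Its highest edge is about 90 mm above the counter
- rest_b: fixed dark steel drying rest under the square lid: as rest_a but tilted 36 degrees
- cup: paper-white cup, 60 mm wide, 55 mm tall, standing among the lids: bystander. Origin: centre of its underside
- tamper: steel coffee tamper, 54 mm wide, 70 mm tall, standing among the lids: bystander. Origin: centre of its underside
- shot_cup: small terracotta cup, 46 mm wide, 55 mm tall, among the canisters: bystander. Origin: centre of its underside
- dosing_cup: small steel cup, 46 mm wide, 50 mm tall, among the canisters: bystander. Origin: centre of its underside
There are look-alikes about, which are no part of the job. What is shaped like the can_square but blue or orange is not meant.

How it is judged:
By the outcome, as a careful person would: the job done as asked, in the order asked, and still so for the second after the job is handed in, with the robot touching nothing.
It also fails if it takes over 67 s, if anything falls off the work surface, if the arm or the gripper's body presses on something with over 40 N, if the wrist force passes 120 N, or if a joint passes its speed limit or range.

## Working session

There is one attempt and no reset: what is moved stays moved. The work goes in short steps, Python scripts to look and compute and a shell command to move; the robot and the scene stay as the last step left them, time stands still between calls to the robot, and variables do not carry over. Pictures are saved under pics/ and viewed, and the job is handed in when it is done.

```bash
ls; mkdir -p pics
python3 - <<'E'
from plant import monitor, optics
import cv2
s=monitor.sense();print(s)
for n in("scene","top"):
    d=optics.get_image(n);cv2.imwrite(f"pics/{n}0.png",d["image"]);print(n,d["camera_matrix"],d["origin"],d["rotation"],[k for k in d])
E
```

```text
pics
{'time_s': 0.0, 'qpos': array([-1.17686331,  0.32185853, -0.07011647,  1.45170214,  0.0225909 ,
        1.37077289, -0.05691132]), 'joint_velocities': array([-0.0019449 , -0.00010418,  0.00037178, -0.00148621, -0.00014044,
        0.00042977,  0.00030891]), 'tau': array([-5.02096354e-04, -4.93573415e+01, -3.82160665e-01, -3.14331293e+01,
        1.30820493e-02,  1.14245104e-02,  6.05907218e-06]), 'ee_pos': array([0.24082037, 0.60315795, 0.23018704]), 'tool_rot': array([-1.57087546,  0.00195172,  1.19101139]), 'ft_force': array([-0.87697586,  0.22912592,  0.46800763]), 'wrist_torque': array([-0.03021962,  0.04729687,  0.06170214]), 'width': 1.0017115040646234}
scene [[484.46022987   0.         281.03514971]
 [  0.         484.46022987 207.3889877 ]
 [  0.           0.           1.        ]] [1.03476909 0.21784953 0.95769076] [0.63704971 0.01369055 2.05551772] ['image', 'camera_matrix', 'origin', 'rotation']
top [[386.44664633   0.         281.14369541]
 [  0.         386.44664633 208.71205149]
 [  0.           0.           1.        ]] [ 0.37635353 -0.06397463  0.97182344] [ 1.00796135e-01  1.54811124e-05 -1.58909307e+00] ['image', 'camera_matrix', 'origin', 'rotation']
```

View images.

View pics/scene0.png

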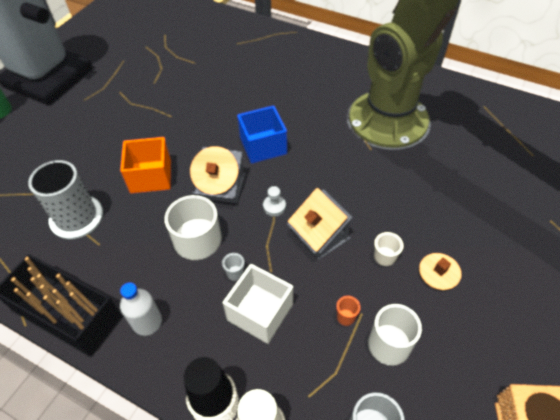

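View pics/top0.png

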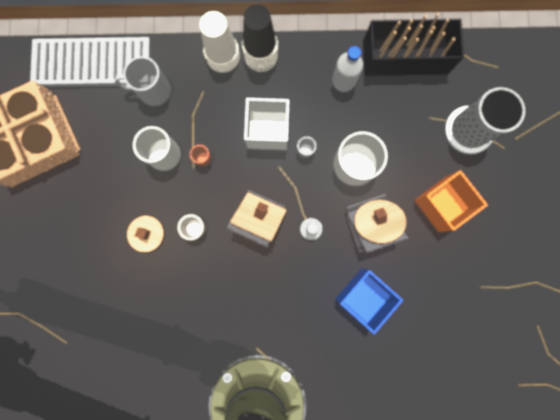

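```bash
cat > h.py <<'E'
import numpy as np,cv2
from scipy.spatial.transform import Rotation as R
from plant import monitor,optics
class Cam:
    def __init__(s,n,grab=True):
        d=optics.get_image(n);s.n=n;s.im=d["image"];s.K=np.array(d["camera_matrix"]);s.o=np.array(d["origin"]);s.R=R.from_euler('xyz',d["rotation"]).as_matrix()
    def ray(s,u,v):
        a=np.linalg.inv(s.K)@[u,v,1.];return s.R@np.array([a[0],-a[1],-a[2]])
    def plane(s,u,v,z):
        r=s.ray(u,v);return s.o+r*(z-s.o[2])/r[2]
    def pl(s,u,v,p,n):
        r=s.ray(u,v);return s.o+r*(np.dot(p-s.o,n)/np.dot(r,n))
    def proj(s,p):
        c=(np.atleast_2d(p)-s.o)@s.R;q=np.c_[c[:,0],-c[:,1],-c[:,2]]@s.K.T;return q[:,:2]/q[:,2:]
    def crop(s,u0,v0,u1,v1,k,name):
        cv2.imwrite(f"pics/{name}.png",cv2.resize(s.im[v0:v1,u0:u1],None,fx=k,fy=k,interpolation=cv2.INTER_CUBIC))
def tri(a,pa,b,pb):
    ra=a.ray(*pa);rb=b.ray(*pb);ra/=np.linalg.norm(ra);rb/=np.linalg.norm(rb)
    t=np.linalg.lstsq(np.c_[ra,-rb],b.o-a.o,rcond=None)[0];x=a.o+ra*t[0];y=b.o+rb*t[1];return (x+y)/2,np.linalg.norm(x-y)
E
python3 - <<'E'
from h import *
import pickle
t=Cam("top");s=Cam("scene");pickle.dump((t,s),open("v0.pkl","wb"))
t.crop(330,110,430,260,5,"t_big");t.crop(210,80,310,260,4,"t_sq");t.crop(110,110,220,270,4,"t_sm")
s.crop(160,130,360,350,4,"s_a");s.crop(320,220,470,370,4,"s_b")
E
```

```text
(no output)
```

View pics/t_big.png

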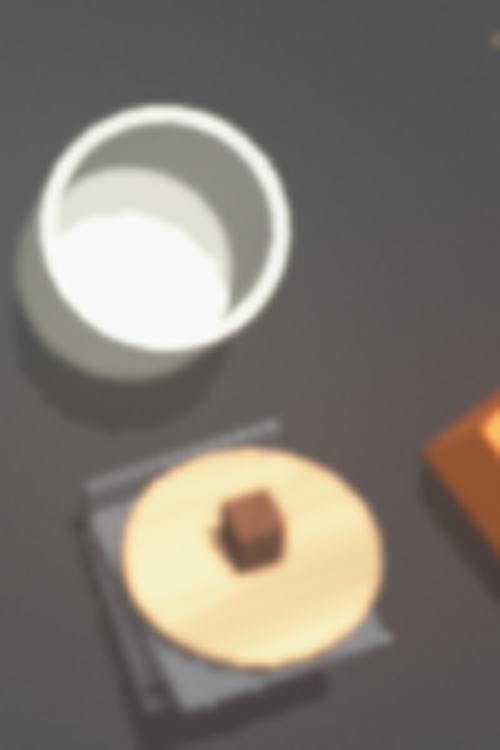

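View pics/t_sq.png

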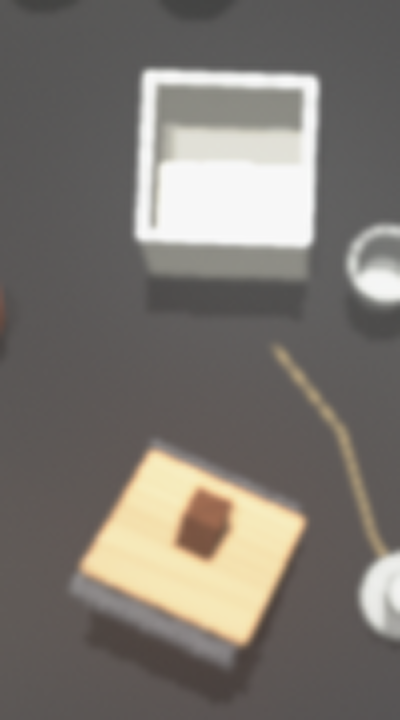

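View pics/t_sm.png

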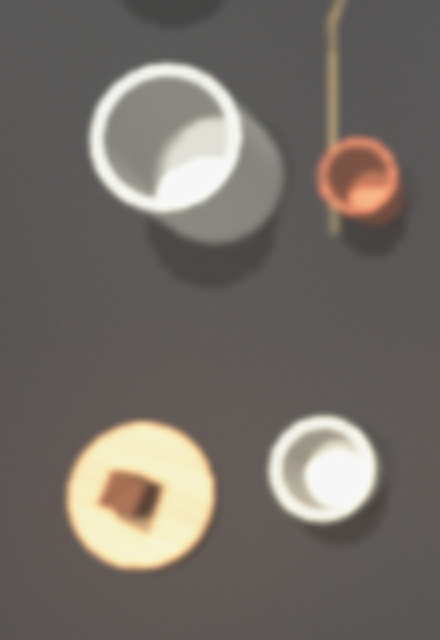

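View pics/s_a.png

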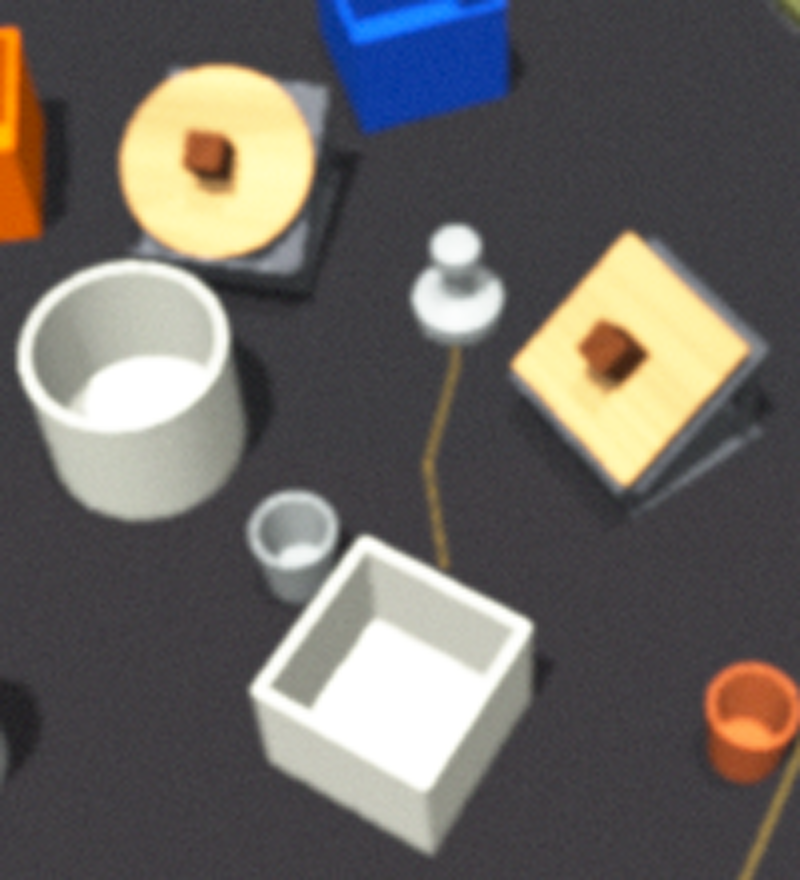

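View pics/s_b.png

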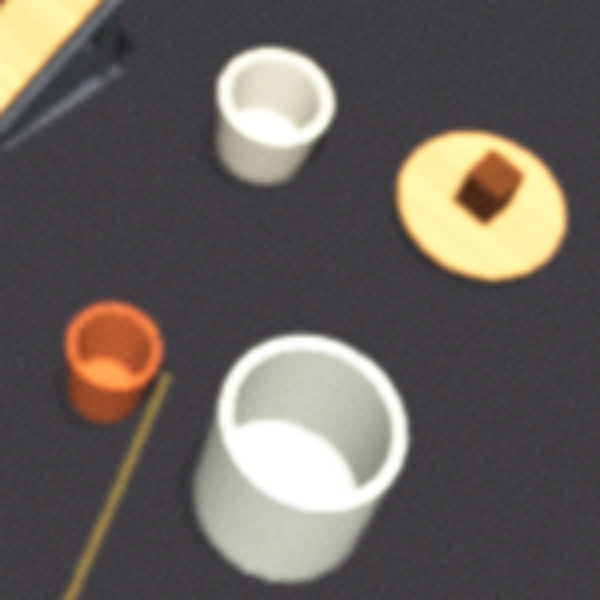

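```bash
cat >> h.py <<'E'
from scipy.optimize import least_squares
def circ(P,r=None):
    P=np.array(P)[:,:2]
    f=(lambda x:np.hypot(*(P-x[:2]).T)-x[2]) if r is None else (lambda x:np.hypot(*(P-x[:2]).T)-r)
    x0=[*P.mean(0),.05] if r is None else P.mean(0)
    q=least_squares(f,x0,loss='soft_l1',f_scale=.0007);return q.x,np.std(f(q.x))
def ring(c,cx,cy,z,r,w=0.008,dirs=range(0,360,6)):
    """outer bright->dark edge of a rim at height z: radial profiles, steepest drop"""
    g=cv2.GaussianBlur(cv2.cvtColor(c.im,cv2.COLOR_BGR2GRAY),(3,3),0).astype(np.float32);out=[]
    rr=np.arange(r-w,r+w,.0004)
    for a in np.radians(list(dirs)):
        p=np.c_[cx+rr*np.cos(a),cy+rr*np.sin(a),np.full(len(rr),z)];uv=c.proj(p).astype(np.float32)
        v=cv2.remap(g,uv[:,:1],uv[:,1:],cv2.INTER_LINEAR).ravel();d=np.gradient(v)
        i=d.argmin()
        if -d[i]>2 and 2<i<len(rr)-3: out.append(p[i])
    return np.array(out)
E
python3 - <<'E'
from h import *
import pickle
t,s=pickle.load(open("v0.pkl","rb"))
for nm,z,r,pt,ps in(("big",.095,.056,(363.2,155.6),(191,217)),("small",.1,.042,(151.5,144.5),(398.5,325)),("cup",.055,.03,(191,227),(388,243.5)),("shot",.055,.023,(199.7,154),(348,304)),("dose",.05,.023,(306,146.5),(233,263)),("lidS",.016,.044,(145.3,233.8),(440.5,271))):
    for c,p in((t,pt),(s,ps)):
        x=c.plane(*p,z);
        for k in range(3):
            P=ring(c,x[0],x[1],z,r); q,e=circ(P,r); x=q[:2]
        q2,e2=circ(P);print(nm,c.n,np.round(q,4),"free r",np.round(q2,4),round(e*1e3,2),len(P))
E
```

```text
big top [ 0.5864 -0.256 ] free r [ 0.5865 -0.256   0.0577] 0.5 60
big scene [ 0.5863 -0.2568] free r [ 0.5863 -0.2569  0.058 ] 0.81 60
small top [0.6206 0.232 ] free r [0.6206 0.232  0.0438] 0.53 60
small scene [0.6197 0.2315] free r [0.6198 0.2317 0.0436] 0.54 59
cup top [0.4304 0.1511] free r [0.43   0.1511 0.0317] 0.7 60
cup scene [0.4294 0.1508] free r [0.4294 0.1509 0.0321] 0.59 60
shot top [0.6077 0.1311] free r [0.6076 0.1312 0.0243] 1.01 59
shot scene [0.6058 0.1304] free r [0.6057 0.1304 0.024 ] 0.66 60
dose top [ 0.6242 -0.1301] free r [ 0.6241 -0.1301  0.0242] 0.58 60
dose scene [ 0.6232 -0.131 ] free r [ 0.6232 -0.1309  0.0242] 0.59 60
lidS top [0.4178 0.2725] free r [0.418  0.2724 0.045 ] 0.61 60
lidS scene [0.4172 0.2719] free r [0.4173 0.2718 0.0455] 0.8 60
```

Run:
```python
from h import *
import pickle
t,s=pickle.load(open("v0.pkl","rb"))
def cr(c,u,v,w,k):
    return cv2.resize(c.im[v-w:v+w,u-w:u+w],(k*2*w,k*2*w),interpolation=cv2.INTER_CUBIC)
rows=[]
for c,l in((t,((143,234),(261,211),(380,217))),(s,((442,267),(313,218),(212,170)))):
    rows.append(np.hstack([cr(c,u,v,13,10) for u,v in l]))
im=np.vstack(rows)
for i in range(0,780,50): cv2.putText(im,str(i),(i,8),0,.3,(255,255,255));cv2.putText(im,str(i),(0,i),0,.3,(255,255,255))
cv2.imwrite("pics/knobs.png",np.clip(im.astype(int)*1.6,0,255).astype(np.uint8))
```

```text
(no output)
```

View pics/knobs.png

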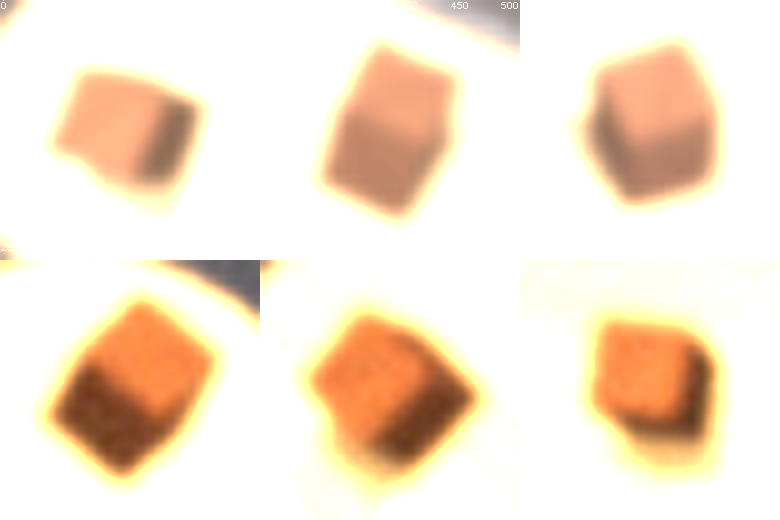

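Run:
```python
from h import *
import pickle
t,s=pickle.load(open("v0.pkl","rb"))
K={"small":([(83,75),(160,92),(135,180),(57,145)],(130,221),0,[(138,303),(210,362),(158,415),(92,362)],(429,254),0),
"sq":([(380,45),(457,82),(443,140),(352,110)],(248,198),260,[(360,318),(425,360),(372,430),(312,380)],(300,205),260),
"big":([(600,70),(680,45),(710,118),(632,140)],(367,204),520,[(603,325),(690,345),(670,415),(597,395)],(199,157),520)}
for n,(a,oa,fa,b,ob,fb) in K.items():
    A=[np.array([oa[0]+(x-fa)/10-.5,oa[1]+y/10-.5]) for x,y in a]
    B=[np.array([ob[0]+(x-fb)/10-.5,ob[1]+(y-260)/10-.5]) for x,y in b]
    best=min(range(4),key=lambda k:sum(tri(t,A[i],s,B[(i+k)%4])[1] for i in range(4)))
    for k in range(4):
        print(k,sum(tri(t,A[i],s,B[(i+k)%4])[1] for i in range(4)))
    P=np.array([tri(t,A[i],s,B[(i+best)%4])[0] for i in range(4)])
    print(n,best,np.round(P,4).tolist(),"c",np.round(P.mean(0),4))
    e1=P[1]-P[0]+P[2]-P[3];e2=P[3]-P[0]+P[2]-P[1]
    print(" edges",np.round([np.linalg.norm(e1)/2,np.linalg.norm(e2)/2],4)); nn=np.cross(e1,e2);nn/=np.linalg.norm(nn);nn*=np.sign(nn[2])
    print(" n",np.round(nn,3),"tilt",np.degrees(np.arccos(nn[2])),"az e1,e2",np.degrees(np.arctan2(e1[1],e1[0])),np.degrees(np.arctan2(e2[1],e2[0])))
# square can corners from top, plane .085
for c,l in((t,[(143,69),(318,75),(312,246),(136,240)]),(s,[(365,536),(534,630),(435,790),(251,690)])):
    o=(210,80) if c is t else (160,130)
    P=np.array([c.plane(o[0]+x/4-.4,o[1]+y/4-.4,.085) for x,y in l]);print(c.n,np.round(P,4).tolist(),P.mean(0),[round(np.linalg.norm(P[i]-P[i-1]),4) for i in range(4)],[round(np.degrees(np.arctan2(*(P[i]-P[i-1])[[1,0]])),1) for i in range(4)])
# square lid plate corners
a=[(152,447),(307,520),(246,646),(78,568)];b=[(630,230),(752,350),(628,490),(511,366)]
A=[(210+x/4-.4,80+y/4-.4) for x,y in a];B=[(160+x/4-.4,130+y/4-.4) for x,y in b]
best=min(range(4),key=lambda k:sum(tri(t,A[i],s,B[(i+k)%4])[1] for i in range(4)))
Q=[tri(t,A[i],s,B[(i+best)%4]) for i in range(4)];P=np.array([q[0] for q in Q]);print("plate",best,[round(q[1],4) for q in Q],np.round(P,4).tolist(),P.mean(0),[round(np.linalg.norm(P[i]-P[i-1]),4) for i in range(4)])
e1=P[1]-P[0]+P[2]-P[3];e2=P[3]-P[0]+P[2]-P[1];nn=np.cross(e1,e2);nn/=np.linalg.norm(nn);nn*=np.sign(nn[2])
print(" n",np.round(nn,3),"tilt",np.degrees(np.arccos(nn[2])),"az n",np.degrees(np.arctan2(nn[1],nn[0])),"az e",np.degrees(np.arctan2(e1[1],e1[0])),np.degrees(np.arctan2(e2[1],e2[0])),np.round(e1/2,4),np.round(e2/2,4))
```

```text
0 0.05284091295456404
1 0.048982563111626
2 0.002955465914757055
3 0.05065075614100523
small 2 [[0.4298, 0.2778, 0.0473], [0.4249, 0.2604, 0.048], [0.4044, 0.2657, 0.0462], [0.4131, 0.2836, 0.0484]] c [0.4181 0.2719 0.0475]
 edges [0.0189 0.0194]
 n [-0.029 -0.031  0.999] tilt 2.433859016328123 az e1,e2 -111.01763417781933 163.3585302463982
0 0.05688024655290551
1 0.04821008804024515
2 0.005279240423189678
3 0.04895693897604495
sq 2 [[0.4808, -0.0157, 0.0963], [0.4726, -0.0335, 0.0931], [0.4583, -0.0298, 0.1011], [0.4652, -0.0102, 0.1063]] c [ 0.4692 -0.0223  0.0992]
 edges [0.0206 0.018 ]
 n [ 0.402 -0.353  0.845] tilt 32.34614567467685 az e1,e2 -112.15310499430214 163.00909700906357
0 0.07413171599502184
1 0.03970092723328708
2 0.00410059244682095
3 0.038876464307523395
big 2 [[0.4571, -0.2783, 0.0961], [0.462, -0.2955, 0.0994], [0.4455, -0.3019, 0.1037], [0.4404, -0.2831, 0.1017]] c [ 0.4512 -0.2897  0.1002]
 edges [0.0189 0.0182]
 n [0.218 0.202 0.955] tilt 17.29222372105571 az e1,e2 -74.4178105021359 -161.38290480030682
top [[0.7347, 0.0145, 0.085], [0.7291, -0.0893, 0.085], [0.
[... 317 characters left out ...]
85], [0.726, -0.0884, 0.085]] [ 0.67849832 -0.03340932  0.085     ] [np.float64(0.101), np.float64(0.1022), np.float64(0.0966), np.float64(0.1049)] [np.float64(176.3), np.float64(85.6), np.float64(-2.1), np.float64(-92.0)]
plate 2 [np.float64(0.0026), np.float64(0.0), np.float64(0.0), np.float64(0.0002)] [[0.5138, 0.0163, 0.0416], [0.4682, -0.0783, 0.0404], [0.3917, -0.0417, 0.1016], [0.4372, 0.0524, 0.1018]] [ 0.45272639 -0.01282388  0.07136841] [np.float64(0.1039), np.float64(0.105), np.float64(0.1045), np.float64(0.1045)]
 n [ 0.522 -0.259  0.813] tilt 35.62658857337069 az n -26.360127409475094 az e -115.79892077471635 154.58513647732462 [-0.0456 -0.0943 -0.0007] [-0.0765  0.0364  0.0607]
```

Run:
```python
from h import *
import pickle
t,s=pickle.load(open("v0.pkl","rb"))
A=[(87,490),(280,425),(392,640),(185,712)];B=[(300,275),(135,250),(175,70),(330,85)]
for a,b in zip(A,B):
    p,e=tri(t,(330+a[0]/5-.4,110+a[1]/5-.4),s,(160+b[0]/4-.4,130+b[1]/4-.4));print(np.round(p,4),round(e,4))
C={}
for c,u,v in((t,380,221),(s,214,171)):
    hsv=cv2.cvtColor(c.im,cv2.COLOR_BGR2HSV)
    up=cv2.resize(c.im,None,fx=4,fy=4,interpolation=cv2.INTER_CUBIC).astype(int)
    m=((up[...,2]>135)&(up[...,2]-up[...,0]>35)&(up[...,1]>100)).astype(np.uint8)
    n,l,st,ce=cv2.connectedComponentsWithStats(m)
    k=min(range(1,n),key=lambda i:1e9 if st[i,4]<5000 else np.hypot(*(ce[i]-[4*u,4*v])))
    cn=max(cv2.findContours((l==k).astype(np.uint8),cv2.RETR_EXTERNAL,cv2.CHAIN_APPROX_NONE)[0],key=len)[:,0]
    cn=cn[::4]; C[c.n]=(cn+.5)/4-.5; print(c.n,st[k],len(cn),cv2.fitEllipse(cn.astype(np.float32)))
g0=np.array([.4345,-.295,.071])
def f(x,res=True):
    p=x[:3];n=np.array([np.sin(x[3])*np.cos(x[4]),np.sin(x[3])*np.sin(x[4]),np.cos(x[3])]);o=[]
    for c in(t,s):
        P=np.array([c.pl(u,v,p,n) for u,v in C[c.n]]);d=(c.o-p);d/=np.linalg.norm(d);d=d-(d@n)*n
        q=P-p;w=(q@d)/np.linalg.norm(d)/.058<(.0 if c is t else 2)
        o.append((np.linalg.norm(q,axis=1)-.0585)*w)
    return np.concatenate(o)
for x0 in([*g0,.52,.3],[*g0,.52,-.2],[*g0,.4,.8]):
    r=least_squares(f,x0,loss='soft_l1',f_scale=.001);print(np.round(r.x[:3],4),np.degrees(r.x[3:]),r.cost,np.abs(r.fun).mean())
```

```text
[ 0.4691 -0.2225  0.0427] 0.0052
[ 0.4993 -0.318   0.0453] 0.002
[ 0.3935 -0.3526  0.086 ] 0.0037
[ 0.3632 -0.2573  0.0893] 0.0008
top [ 1416   796   212   180 28555] 139 ((1521.7183837890625, 885.4540405273438), (176.83445739746094, 211.97171020507812), 95.09866333007812)
scene [  758   583   198   197 28684] 140 ((856.326416015625, 681.4185791015625), (192.79873657226562, 198.7872772216797), 44.95841598510742)
[ 0.4394 -0.292   0.0783] [34.99171103 23.37682084] 4.7850721191564636e-05 0.0004514420286255853
[ 0.4394 -0.292   0.0783] [34.99172049 23.37681515] 4.785072119537554e-05 0.0004514420945981159
[ 0.4394 -0.292   0.0783] [34.99138545 23.37704972] 4.7850721218258974e-05 0.00045143981515108274
```

Run:
```python
from h import *
import pickle
t,s=pickle.load(open("v0.pkl","rb"))
def nf(tl,az): tl,az=np.radians([tl,az]);return np.array([np.sin(tl)*np.cos(az),np.sin(tl)*np.sin(az),np.cos(tl)])
K={"small":([(83,75),(160,92),(135,180),(57,145)],(130,221),0,[(158,415),(92,362),(138,303),(210,362)],(429,254),0,nf(0,0),np.array([.4178,.2722,.05])),
"sq":([(380,45),(457,82),(443,140),(352,110)],(248,198),260,[(372,430),(312,380),(360,318),(425,360)],(300,205),260,nf(36,-25.6),np.array([.4700,-.0218,.0990])),
"big":([(600,70),(680,45),(710,118),(632,140)],(367,204),520,[(670,415),(597,395),(603,325),(690,345)],(199,157),520,nf(30,17.6),np.array([.4512,-.2897,.1002]))}
for n,(a,oa,fa,b,ob,fb,N,p) in K.items():
    # horizontal axis h, downhill axis d in plane
    h=np.cross([0,0,1],N) if n!="small" else np.array([0,1.,0]);h/=np.linalg.norm(h);d=np.cross(h,N)
    for c,l,o,f,y0 in((t,a,oa,fa,0),(s,b,ob,fb,260)):
        P=np.array([c.pl(o[0]+(x-f)/10-.5,o[1]+(y-y0)/10-.5,p,N) for x,y in l])
        Q=np.c_[(P-p)@d,(P-p)@h]
        E=[Q[(i+1)%4]-Q[i] for i in range(4)]
        print(n,c.n,"ctr",np.round(P.mean(0),4),"angles mod90",[round((np.degrees(np.arctan2(e[1],e[0]))+45)%90-45,1) for e in E],"len",[round(np.linalg.norm(e),4) for e in E])
```

```text
small top ctr [0.418  0.2707 0.05  ] angles mod90 [np.float64(-13.4), np.float64(-15.0), np.float64(-24.8), np.float64(-19.5)] len [np.float64(0.019), np.float64(0.0216), np.float64(0.0206), np.float64(0.0176)]
small scene ctr [0.4197 0.2719 0.05  ] angles mod90 [np.float64(-20.7), np.float64(-13.4), np.float64(-21.9), np.float64(-19.1)] len [np.float64(0.0173), np.float64(0.0192), np.float64(0.0192), np.float64(0.0187)]
sq top ctr [ 0.4695 -0.0229  0.099 ] angles mod90 [np.float64(-1.6), np.float64(11.2), np.float64(8.2), np.float64(4.6)] len [np.float64(0.0196), np.float64(0.0178), np.float64(0.0216), np.float64(0.0211)]
sq scene ctr [ 0.4692 -0.0216  0.0996] angles mod90 [np.float64(5.9), np.float64(4.0), np.float64(11.6), np.float64(4.8)] len [np.float64(0.019), np.float64(0.0173), np.float64(0.0189), np.float64(0.0192)]
big top ctr [ 0.4511 -0.2893  0.1002] angles mod90 [np.float64(-1.6), np.float64(-6.1), np.float64(-3.4), np.float64(-3.5)] len [np.float64(0.0192), np.float64(0.0207), np.float64(0.0182), np.float64(0.02)]
big scene ctr [ 0.4513 -0.2901  0.1002] angles mod90 [np.float64(-7.8), np.float64(4.6), np.float64(-5.6), np.float64(-6.7)] len [np.float64(0.0183), np.float64(0.0168), np.float64(0.0216), np.float64(0.0172)]
```

```bash
cat >> h.py <<'E'
def cur():
    s=monitor.sense();return np.array(s["ee_pos"]),R.from_euler('xyz',s["tool_rot"]).as_matrix()
def ori(down,x):
    """tool rot with y along down, x as near as possible"""
    y=np.array(down,float);y/=np.linalg.norm(y);x=np.array(x,float);x-=(x@y)*y;x/=np.linalg.norm(x);return np.c_[x,y,np.cross(x,y)]
def az(a): a=np.radians(a);return np.array([np.cos(a),np.sin(a),0])
def nf(tl,a): tl,a=np.radians([tl,a]);return np.array([np.sin(tl)*np.cos(a),np.sin(tl)*np.sin(a),np.cos(tl)])
def plan(p,Rt,n,start=None):
    p0,R0=start or cur();Rel=R0.T@Rt;t=R0.T@(np.array(p)-p0);w=R.from_matrix(Rel).as_rotvec()
    S=sum(R.from_rotvec(w*k/n).as_matrix() for k in range(n));d=np.linalg.solve(S,t)
    print(f"n={n}",'"dx":%.4f,"dy":%.4f,"dz":%.4f,"ax":%.2f,"ay":%.2f,"az":%.2f'%(*d,*np.degrees(w)/n),"| mm/row %.0f tot deg %.1f"%(1e3*np.linalg.norm(d),np.degrees(np.linalg.norm(w))))
def st():
    s=monitor.sense();p,Rm=cur();print("t",round(s["time_s"],2),"p",np.round(p,4),"x",np.round(Rm[:,0],3),"y",np.round(Rm[:,1],3),"q",np.round(s["qpos"],2),"F",np.round(s["ft_force"],1),"w",round(s["width"]*85.4,1))
E
python3 - <<'E'
from h import *
st();plan([.4178,.2722,.09],ori([0,0,-1],az(71.5)),14)
E
```

```text
t 0.2 p [0.2409 0.6034 0.2306] x [ 0.371  0.929 -0.001] y [-0.    -0.001 -1.   ] q [-1.18  0.32 -0.07  1.45  0.02  1.37 -0.06] F [-0.7 -0.   0.3] w 85.6
n=14 "dx":-0.0178,"dy":0.0101,"dz":-0.0200,"ax":0.00,"ay":-0.23,"az":-0.00 | mm/row 29 tot deg 3.3
```

What could be mistaken, in top-view pixels:
- **Square canister:** the white one at (267,124) is meant. Blue (370,301) and orange (451,203) are look-alikes.
- **Narrow canister:** white at (156,148), not the grey mug (147,80), the cup (191,228) or the wide canister (360,158).
- **Lids:** narrow round at (145,234), square at (258,218), wide round at (380,221). The wooden holder at (30,135) is not a lid.

The close crops `t_sm`, `t_sq` and `t_big` confirm these choices. I'm starting with the small lid.

```bash
python3 -m handwheel '[{"dx":-0.018,"dy":0.010,"dz":-0.020,"ay":-0.23,"claw":0.05},{"dx":-0.018,"dy":0.010,"dz":-0.020,"ay":-0.23},{"dx":-0.018,"dy":0.010,"dz":-0.020,"ay":-0.23},{"dx":-0.018,"dy":0.010,"dz":-0.020,"ay":-0.23},{"dx":-0.018,"dy":0.010,"dz":-0.020,"ay":-0.23},{"dx":-0.018,"dy":0.010,"dz":-0.020,"ay":-0.23},{"dx":-0.018,"dy":0.010,"dz":-0.020,"ay":-0.23},{"dx":-0.018,"dy":0.010,"dz":-0.020,"ay":-0.23},{"dx":-0.018,"dy":0.010,"dz":-0.020,"ay":-0.23},{"dx":-0.018,"dy":0.010,"dz":-0.020,"ay":-0.23},{"dx":-0.018,"dy":0.010,"dz":-0.020,"ay":-0.23},{"dx":-0.018,"dy":0.010,"dz":-0.020,"ay":-0.23},{"dx":-0.018,"dy":0.010,"dz":-0.020,"ay":-0.23},{"dx":-0.018,"dy":0.010,"dz":-0.020,"ay":-0.23},{"dx":0}]' 40
python3 - <<'E'
from h import *
st();plan([.4178,.2722,.02],ori([0,0,-1],az(71.5)),4)
t=Cam("top");s=Cam("scene");cv2.imwrite("pics/a1.png",np.hstack([t.im[160:310,60:260],s.im[190:340,340:540]]).repeat(2,0).repeat(2,1));st()
E
```

```text
t 0.2 p [0.2409 0.6034 0.2306] x [ 0.371  0.929 -0.001] y [-0.    -0.001 -1.   ] q [-1.18  0.32 -0.07  1.45  0.02  1.37 -0.06] F [-0.7 -0.   0.3] w 85.6
n=4 "dx":-0.0620,"dy":0.0527,"dz":-0.0705,"ax":0.00,"ay":-0.81,"az":-0.02 | mm/row 108 tot deg 3.3
t 0.3 p [0.2409 0.6035 0.2309] x [ 0.371  0.929 -0.001] y [-0.    -0.001 -1.   ] q [-1.18  0.32 -0.07  1.45  0.02  1.37 -0.06] F [ 0.3 -0.2  0.4] w 85.4invalid input at $[0]: expected keys dx, dy, dz, ax, ay, az, claw
```

View pics/a1.png

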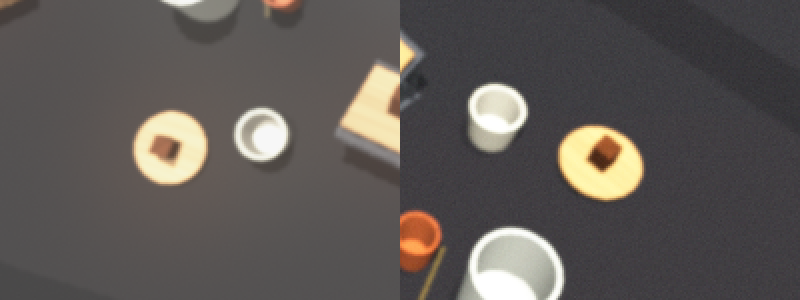

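The move was refused because every row needs all seven keys, so nothing moved. I'll retype it with fewer rows.

```bash
python3 -m handwheel '[{"dx":-0.025,"dy":0.014,"dz":-0.028,"ax":0,"ay":-0.33,"az":0,"claw":0.05},{"dx":-0.025,"dy":0.014,"dz":-0.028,"ax":0,"ay":-0.33,"az":0,"claw":0.05},{"dx":-0.025,"dy":0.014,"dz":-0.028,"ax":0,"ay":-0.33,"az":0,"claw":0.05},{"dx":-0.025,"dy":0.014,"dz":-0.028,"ax":0,"ay":-0.33,"az":0,"claw":0.05},{"dx":-0.025,"dy":0.014,"dz":-0.028,"ax":0,"ay":-0.33,"az":0,"claw":0.05},{"dx":-0.025,"dy":0.014,"dz":-0.028,"ax":0,"ay":-0.33,"az":0,"claw":0.05},{"dx":-0.025,"dy":0.014,"dz":-0.028,"ax":0,"ay":-0.33,"az":0,"claw":0.05},{"dx":-0.025,"dy":0.014,"dz":-0.028,"ax":0,"ay":-0.33,"az":0,"claw":0.05},{"dx":-0.025,"dy":0.014,"dz":-0.028,"ax":0,"ay":-0.33,"az":0,"claw":0.05},{"dx":-0.025,"dy":0.014,"dz":-0.028,"ax":0,"ay":-0.33,"az":0,"claw":0.05},{"dx":0,"dy":0,"dz":0,"ax":0,"ay":0,"az":0,"claw":0.05},{"dx":0,"dy":0,"dz":0,"ax":0,"ay":0,"az":0,"claw":0.05}]' 40
python3 - <<'E'
from h import *
st();plan([.4178,.2722,.02],ori([0,0,-1],az(71.5)),4)
t=Cam("top");s=Cam("scene");cv2.imwrite("pics/a2.png",np.hstack([t.im[160:310,60:260],s.im[190:340,340:540]]).repeat(2,0).repeat(2,1))
E
```

```text
time_s: 1.5
ee_pos: [0.4172, 0.2714, 0.0912]
tool_rot: [-1.57, 0.0, 1.246]
ft_force: [-0.7, 0.8, 0.3]
width: 0.584
t 1.5 p [0.4172 0.2714 0.0912] x [ 0.319  0.948 -0.   ] y [-0. -0. -1.] q [-0.77  0.12  0.15  1.99 -0.02  1.03  0.63] F [-0.7  0.8  0.3] w 49.8
n=4 "dx":0.0002,"dy":0.0178,"dz":-0.0001,"ax":-0.01,"ay":-0.02,"az":-0.00 | mm/row 18 tot deg 0.1
```

View pics/a2.png

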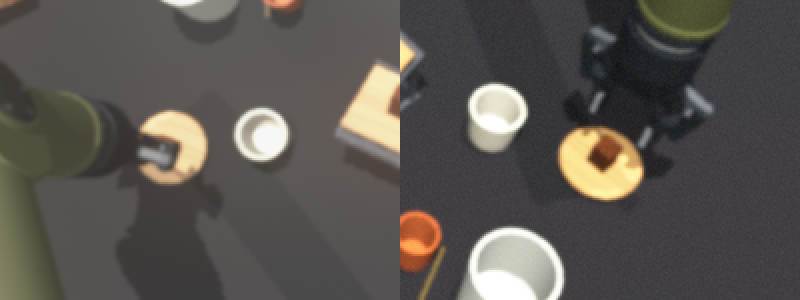

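```bash
python3 -m handwheel '[{"dx":0.001,"dy":0.025,"dz":0,"ax":0,"ay":0,"az":0,"claw":0.05},{"dx":0,"dy":0.025,"dz":0,"ax":0,"ay":0,"az":0,"claw":0.05},{"dx":0,"dy":0.019,"dz":0,"ax":0,"ay":0,"az":0,"claw":0.05},{"dx":0,"dy":0,"dz":0,"ax":0,"ay":0,"az":0,"claw":0.03},{"dx":0,"dy":0,"dz":0,"ax":0,"ay":0,"az":0,"claw":0.02},{"dx":0,"dy":0,"dz":0,"ax":0,"ay":0,"az":0,"claw":0.01},{"dx":0,"dy":0,"dz":0,"ax":0,"ay":0,"az":0,"claw":0.01},{"dx":0,"dy":0,"dz":0,"ax":0,"ay":0,"az":0,"claw":0.01},{"dx":0,"dy":0,"dz":0,"ax":0,"ay":0,"az":0,"claw":0.01},{"dx":0,"dy":0,"dz":0,"ax":0,"ay":0,"az":0,"claw":0.01}]' 50
python3 - <<'E'
from h import *
st();s=Cam("scene");cv2.imwrite("pics/a3.png",s.im[190:340,340:540].repeat(3,0).repeat(3,1))
E
```

```text
time_s: 2.6
ee_pos: [0.4176, 0.2733, 0.0227]
tool_rot: [-1.571, -0.001, 1.249]
ft_force: [0.4, -0.5, 0.3]
width: 0.27
t 2.6 p [0.4176 0.2733 0.0227] x [0.317 0.949 0.001] y [ 0.001  0.001 -1.   ] q [-0.77  0.21  0.15  2.04 -0.04  0.89  0.65] F [ 0.4 -0.5  0.3] w 23.1
```

View pics/a3.png

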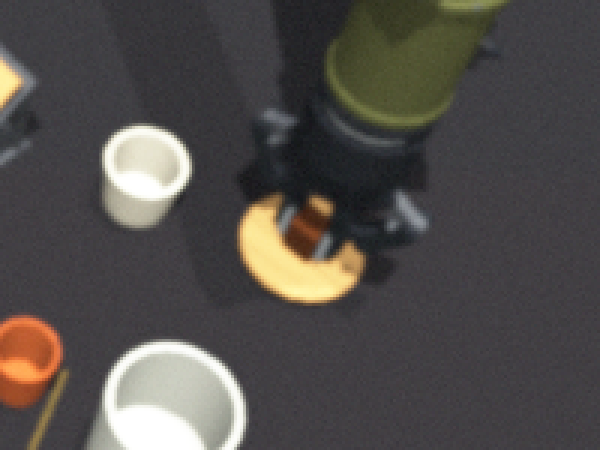

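```bash
python3 -m handwheel '[{"dx":0,"dy":-0.01,"dz":0,"ax":0,"ay":0,"az":0,"claw":0.01},{"dx":0,"dy":-0.03,"dz":0,"ax":0,"ay":0,"az":0,"claw":0.01},{"dx":0,"dy":-0.04,"dz":0,"ax":0,"ay":0,"az":0,"claw":0.01},{"dx":0,"dy":-0.04,"dz":0,"ax":0,"ay":0,"az":0,"claw":0.01},{"dx":0,"dy":-0.02,"dz":0,"ax":0,"ay":0,"az":0,"claw":0.01},{"dx":0,"dy":0,"dz":0,"ax":0,"ay":0,"az":0,"claw":0.01}]'
python3 - <<'E'
from h import *
st();plan([.6200,.2328,.163],ori([0,0,-1],az(71.5)),6)
E
```

```text
time_s: 3.25
ee_pos: [0.4194, 0.2745, 0.1666]
tool_rot: [-1.575, -0.007, 1.248]
ft_force: [0.9, 0.1, -0.4]
width: 0.272
t 3.25 p [0.4194 0.2745 0.1666] x [0.317 0.948 0.007] y [ 0.006  0.005 -1.   ] q [-0.78  0.04  0.15  1.91 -0.01  1.18  0.62] F [ 0.9  0.1 -0.4] w 23.2
n=6 "dx":0.0040,"dy":0.0007,"dz":-0.0339,"ax":0.04,"ay":0.00,"az":0.06 | mm/row 34 tot deg 0.4
```

```bash
python3 -m handwheel '[{"dx":0.004,"dy":0,"dz":-0.020,"ax":0,"ay":0,"az":0,"claw":0.01},{"dx":0.004,"dy":0,"dz":-0.040,"ax":0,"ay":0,"az":0,"claw":0.01},{"dx":0.004,"dy":0,"dz":-0.044,"ax":0,"ay":0,"az":0,"claw":0.01},{"dx":0.004,"dy":0,"dz":-0.040,"ax":0,"ay":0,"az":0,"claw":0.01},{"dx":0.004,"dy":0,"dz":-0.040,"ax":0,"ay":0,"az":0,"claw":0.01},{"dx":0.004,"dy":0,"dz":-0.020,"ax":0,"ay":0,"az":0,"claw":0.01},{"dx":0,"dy":0,"dz":0,"ax":0,"ay":0,"az":0,"claw":0.01},{"dx":0,"dy":0,"dz":0,"ax":0,"ay":0,"az":0,"claw":0.01}]'
python3 - <<'E'
from h import *
st()
t=Cam("top");s=Cam("scene");cv2.imwrite("pics/a4.png",np.hstack([t.im[70:220,70:270],s.im[220:370,320:520]]).repeat(2,0).repeat(2,1))
import pickle;pickle.dump((t,s),open("v4.pkl","wb"))
E
```

```text
time_s: 4.05
ee_pos: [0.6174, 0.2309, 0.1606]
tool_rot: [-1.568, 0.002, 1.248]
ft_force: [-1.1, 0.6, -0.9]
width: 0.273
t 4.05 p [0.6174 0.2309 0.1606] x [ 0.317  0.948 -0.002] y [-0.003 -0.001 -1.   ] q [-0.6   0.39  0.26  1.52 -0.1   1.25  0.92] F [-1.1  0.6 -0.9] w 23.3
```

View pics/a4.png

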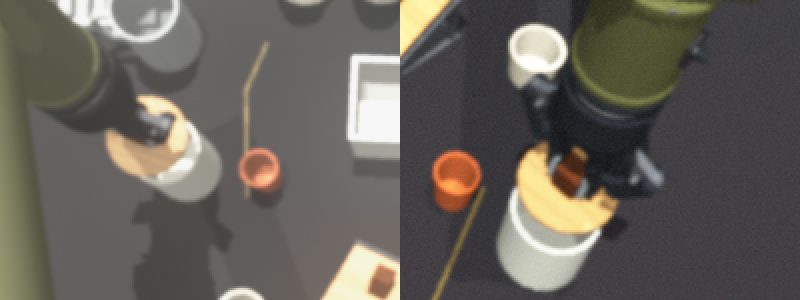

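```bash
cat >> h.py <<'E'
def wood(c,u,v,k=4,minA=1500):
    up=cv2.resize(c.im,None,fx=k,fy=k,interpolation=cv2.INTER_CUBIC).astype(int)
    m=((up[...,2]>120)&(up[...,2]-up[...,0]>45)&(up[...,1]>85)).astype(np.uint8)
    n,l,stt,ce=cv2.connectedComponentsWithStats(m)
    i=min(range(1,n),key=lambda i:1e9 if stt[i,4]<minA else np.hypot(*(ce[i]-[k*u,k*v])))
    cn=max(cv2.findContours((l==i).astype(np.uint8),cv2.RETR_EXTERNAL,cv2.CHAIN_APPROX_NONE)[0],key=len)[:,0][::3]
    return (cn+.5)/k-.5
def arc(c,u,v,z,r,guess,side,half=80):
    """wood outline cast on plane z; keep points near radius r within half deg of azimuth side; fit circle"""
    P=np.array([c.plane(a,b,z) for a,b in wood(c,u,v)]);g=np.array(guess)
    for _ in range(4):
        d=P[:,:2]-g;rr=np.hypot(*d.T);a=np.degrees(np.arctan2(d[:,1],d[:,0]))
        k=(abs(rr-r)<.006)&(abs((a-side+180)%360-180)<half)
        q,e=circ(P[k],r+.0005);g=q[:2]
    return g,e*1e3,k.sum()
E
python3 - <<'E'
from h import *
import pickle
t,s=pickle.load(open("v4.pkl","rb"))
z0=.1606-.0227
print("scene",arc(s,460,318,z0+.010,.044,[.6174,.2309],5,95))
print("top",arc(t,143,138,z0+.016,.044,[.6174,.2309],180,85),arc(t,143,138,z0+.016,.044,[.6174,.2309],90,85))
st()
E
```

```text
scene (array([0.61737097, 0.2314915 ]), np.float64(0.37678795135121), np.int64(99))
top (array([0.61998031, 0.23128593]), np.float64(0.5556916527696371), np.int64(73)) (array([0.61900992, 0.230467  ]), np.float64(1.6056245421379731), np.int64(53))
t 4.15 p [0.6169 0.232  0.1615] x [ 0.315  0.949 -0.001] y [-0.002 -0.    -1.   ] q [-0.6   0.38  0.26  1.52 -0.1   1.25  0.92] F [-0.3 -0.3 -1.2] w 22.9
```

```bash
python3 -m handwheel '[{"dx":0.001,"dy":0.015,"dz":-0.0015,"ax":0,"ay":0,"az":0,"claw":0.01},{"dx":0,"dy":0.015,"dz":0,"ax":0,"ay":0,"az":0,"claw":0.01},{"dx":0,"dy":0.008,"dz":0,"ax":0,"ay":0,"az":0,"claw":0.01},{"dx":0,"dy":0.005,"dz":0,"ax":0,"ay":0,"az":0,"claw":0.01},{"dx":0,"dy":0,"dz":0,"ax":0,"ay":0,"az":0,"claw":0.01},{"dx":0,"dy":0,"dz":0,"ax":0,"ay":0,"az":0,"claw":0.01}]'; python3 -m handwheel '[{"dx":0,"dy":0.002,"dz":0,"ax":0,"ay":0,"az":0,"claw":0.01},{"dx":0,"dy":0.002,"dz":0,"ax":0,"ay":0,"az":0,"claw":0.01},{"dx":0,"dy":0,"dz":0,"ax":0,"ay":0,"az":0,"claw":0.01},{"dx":0,"dy":0,"dz":0,"ax":0,"ay":0,"az":0,"claw":0.01}]'
```

```text
time_s: 4.75
ee_pos: [0.6203, 0.2319, 0.1195]
tool_rot: [-1.571, -0.0, 1.249]
ft_force: [0.9, 0.3, -0.7]
width: 0.276
time_s: 5.15
ee_pos: [0.6202, 0.2318, 0.1154]
tool_rot: [-1.571, -0.0, 1.249]
ft_force: [0.1, -0.9, -0.6]
width: 0.276
```

```bash
python3 -m handwheel '[{"dx":0,"dy":0.001,"dz":0,"ax":0,"ay":0,"az":0,"claw":0.01},{"dx":0,"dy":0.001,"dz":0,"ax":0,"ay":0,"az":0,"claw":0.01},{"dx":0,"dy":0,"dz":0,"ax":0,"ay":0,"az":0,"claw":0.01},{"dx":0,"dy":0,"dz":0,"ax":0,"ay":0,"az":0,"claw":0.01}]'; python3 -m handwheel '[{"dx":0,"dy":0.001,"dz":0,"ax":0,"ay":0,"az":0,"claw":0.01},{"dx":0,"dy":0,"dz":0,"ax":0,"ay":0,"az":0,"claw":0.01},{"dx":0,"dy":0,"dz":0,"ax":0,"ay":0,"az":0,"claw":0.01}]'
python3 - <<'E'
from h import *
s=Cam("scene");cv2.imwrite("pics/a5.png",s.im[220:370,320:520].repeat(4,0).repeat(4,1))
E
```

```text
time_s: 5.55
ee_pos: [0.6201, 0.2318, 0.1133]
tool_rot: [-1.571, 0.0, 1.249]
ft_force: [-0.3, 0.3, -1.4]
width: 0.273
time_s: 5.85
ee_pos: [0.6204, 0.2319, 0.1128]
tool_rot: [-1.571, -0.0, 1.249]
ft_force: [-0.3, 0.3, 2.0]
width: 0.269
```

View pics/a5.png

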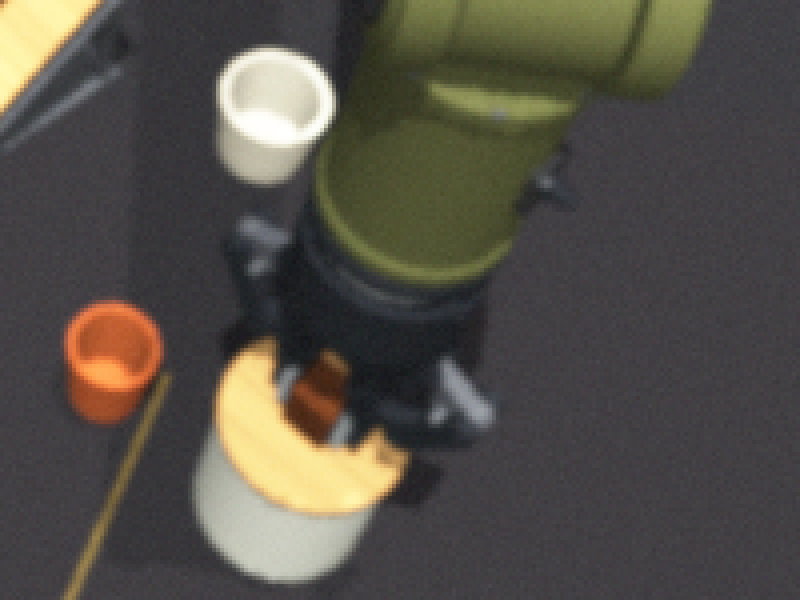

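Contact came at the predicted height, with the plate flush on the rim. Releasing and lifting off.

```bash
python3 -m handwheel '[{"dx":0,"dy":0,"dz":0,"ax":0,"ay":0,"az":0,"claw":0.026},{"dx":0,"dy":0,"dz":0,"ax":0,"ay":0,"az":0,"claw":0.032},{"dx":0,"dy":0,"dz":0,"ax":0,"ay":0,"az":0,"claw":0.05},{"dx":0,"dy":0,"dz":0,"ax":0,"ay":0,"az":0,"claw":0.05},{"dx":0,"dy":-0.02,"dz":0,"ax":0,"ay":0,"az":0,"claw":0.05},{"dx":0,"dy":-0.04,"dz":0,"ax":0,"ay":0,"az":0,"claw":0.05},{"dx":0,"dy":-0.04,"dz":0,"ax":0,"ay":0,"az":0,"claw":0.05},{"dx":0,"dy":-0.01,"dz":0,"ax":0,"ay":0,"az":0,"claw":0.05},{"dx":0,"dy":0,"dz":0,"ax":0,"ay":0,"az":0,"claw":0.05}]'
python3 - <<'E'
from h import *
s=Cam("scene");t=Cam("top");cv2.imwrite("pics/a6.png",np.hstack([t.im[70:220,70:270],s.im[220:370,320:520]]).repeat(2,0).repeat(2,1))
st()
# square lid: approach pose; tilt variants
n=nf(36,-25.6);k=np.array([.4698,-.0221,.0990]) # knob top
for jaw in(64.4,154.4,-25.6,-115.6):
    print(jaw);plan(k+n*.06,ori(-n,az(jaw)),14)
E
```

```text
time_s: 6.8
ee_pos: [0.6214, 0.2322, 0.2249]
tool_rot: [-1.574, -0.003, 1.249]
ft_force: [0.4, -0.3, -0.2]
width: 0.586
t 6.9 p [0.6195 0.2316 0.221 ] x [ 0.317  0.949 -0.001] y [-0.002 -0.001 -1.   ] q [-0.6   0.35  0.27  1.44 -0.09  1.36  0.92] F [-1.1 -0.5 -0.4] w 50.1
64.4
n=14 "dx":-0.0210,"dy":0.0052,"dz":-0.0008,"ax":2.56,"ay":0.49,"az":-0.16 | mm/row 22 tot deg 36.6
154.4
n=14 "dx":-0.0180,"dy":0.0015,"dz":0.0148,"ax":1.85,"ay":-5.71,"az":-2.10 | mm/row 23 tot deg 89.0
-25.6
n=14 "dx":-0.0166,"dy":0.0090,"dz":-0.0160,"ax":2.17,"ay":6.68,"az":1.91 | mm/row 25 tot deg 102.0
-115.6
n=14 "dx":-0.0049,"dy":-0.0046,"dz":0.0314,"ax":-0.25,"ay":-11.77,"az":-3.82 | mm/row 32 tot deg 173.2
```

View pics/a6.png

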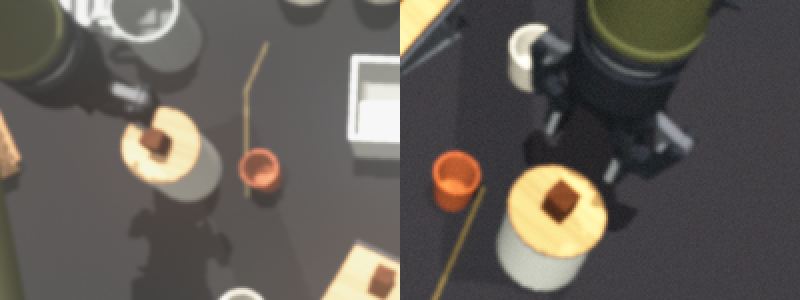

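```bash
python3 -m handwheel '[{"dx":-0.021,"dy":0.005,"dz":-0.001,"ax":2.56,"ay":0.5,"az":-0.16,"claw":0.05},{"dx":-0.021,"dy":0.005,"dz":-0.001,"ax":2.56,"ay":0.5,"az":-0.16,"claw":0.05},{"dx":-0.021,"dy":0.005,"dz":-0.001,"ax":2.56,"ay":0.5,"az":-0.16,"claw":0.05},{"dx":-0.021,"dy":0.005,"dz":-0.001,"ax":2.56,"ay":0.5,"az":-0.16,"claw":0.05},{"dx":-0.021,"dy":0.005,"dz":-0.001,"ax":2.56,"ay":0.5,"az":-0.16,"claw":0.05},{"dx":-0.021,"dy":0.005,"dz":-0.001,"ax":2.56,"ay":0.5,"az":-0.16,"claw":0.05},{"dx":-0.021,"dy":0.005,"dz":-0.001,"ax":2.56,"ay":0.5,"az":-0.16,"claw":0.05},{"dx":-0.021,"dy":0.005,"dz":-0.001,"ax":2.56,"ay":0.5,"az":-0.16,"claw":0.05},{"dx":-0.021,"dy":0.005,"dz":-0.001,"ax":2.56,"ay":0.5,"az":-0.16,"claw":0.05},{"dx":-0.021,"dy":0.005,"dz":-0.001,"ax":2.56,"ay":0.5,"az":-0.16,"claw":0.05},{"dx":-0.021,"dy":0.005,"dz":-0.001,"ax":2.56,"ay":0.5,"az":-0.16,"claw":0.05},{"dx":-0.021,"dy":0.005,"dz":-0.001,"ax":2.56,"ay":0.5,"az":-0.16,"claw":0.05},{"dx":-0.021,"dy":0.005,"dz":-0.001,"ax":2.56,"ay":0.5,"az":-0.16,"claw":0.05},{"dx":-0.021,"dy":0.005,"dz":-0.001,"ax":2.56,"ay":0.5,"az":-0.16,"claw":0.05},{"dx":0,"dy":0,"dz":0,"ax":0,"ay":0,"az":0,"claw":0.05},{"dx":0,"dy":0,"dz":0,"ax":0,"ay":0,"az":0,"claw":0.05}]'
python3 - <<'E'
from h import *
s=Cam("scene");t=Cam("top");cv2.imwrite("pics/b1.png",np.hstack([t.im[140:290,160:360],s.im[140:290,220:420]]).repeat(2,0).repeat(2,1))
st()
n=nf(36,-25.6);k=np.array([.4698,-.0221,.0990]);print(-n)
plan(k+n*.06,ori(-n,az(64.4)),1)
plan(k-n*.028,ori(-n,az(64.4)),4)
E
```

```text
time_s: 8.5
ee_pos: [0.5044, -0.0375, 0.1489]
tool_rot: [-0.942, 0.001, 1.121]
ft_force: [-0.3, 0.5, 0.2]
width: 0.586
t 8.6 p [ 0.5053 -0.0361  0.1501] x [0.432 0.902 0.001] y [-0.529  0.254 -0.81 ] q [-0.12  0.56  0.37  1.47 -0.31  1.77  1.42] F [ 0.5 -0.1  0.2] w 49.8
[-0.53008386  0.25397363 -0.80901699]
n=1 "dx":-0.0027,"dy":0.0037,"dz":0.0007,"ax":0.08,"ay":0.03,"az":0.02 | mm/row 5 tot deg 0.1
n=4 "dx":-0.0007,"dy":0.0229,"dz":0.0002,"ax":0.02,"ay":0.01,"az":0.01 | mm/row 23 tot deg 0.1
```

View pics/b1.png

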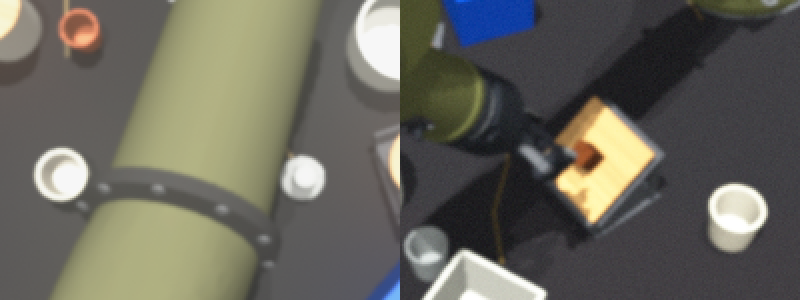

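```bash
python3 -m handwheel '[{"dx":-0.002,"dy":0.025,"dz":0,"ax":0,"ay":0,"az":0,"claw":0.05},{"dx":0,"dy":0.025,"dz":0,"ax":0,"ay":0,"az":0,"claw":0.05},{"dx":0,"dy":0.025,"dz":0,"ax":0,"ay":0,"az":0,"claw":0.05},{"dx":0,"dy":0.012,"dz":0,"ax":0,"ay":0,"az":0,"claw":0.05},{"dx":0,"dy":0,"dz":0,"ax":0,"ay":0,"az":0,"claw":0.05},{"dx":0,"dy":0,"dz":0,"ax":0,"ay":0,"az":0,"claw":0.05}]'
python3 - <<'E'
from h import *
s=Cam("scene");cv2.imwrite("pics/b2.png",s.im[140:290,220:420].repeat(4,0).repeat(4,1))
st()
n=nf(36,-25.6);k=np.array([.4698,-.0221,.0990])
plan(k-n*.028,ori(-n,az(64.4)),1)
E
```

```text
time_s: 9.2
ee_pos: [0.4593, -0.0171, 0.0808]
tool_rot: [-0.946, -0.0, 1.123]
ft_force: [-0.0, 0.0, 0.1]
width: 0.585
t 9.25 p [ 0.4597 -0.0175  0.081 ] x [0.433 0.901 0.   ] y [-0.526  0.253 -0.812] q [-0.15  0.53  0.35  1.65 -0.31  1.61  1.43] F [ 0.1  0.8 -0.5] w 50.0
n=1 "dx":0.0002,"dy":0.0069,"dz":0.0016,"ax":0.25,"ay":-0.04,"az":0.06 | mm/row 7 tot deg 0.3
```

View pics/b2.png

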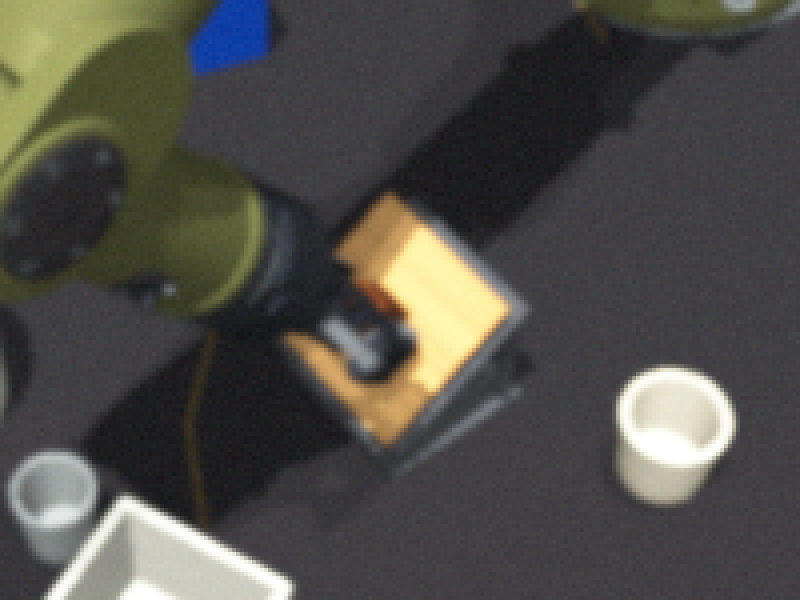

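```bash
python3 -m handwheel '[{"dx":0,"dy":0.006,"dz":0.001,"ax":0,"ay":0,"az":0,"claw":0.05},{"dx":0,"dy":0,"dz":0,"ax":0,"ay":0,"az":0,"claw":0.03},{"dx":0,"dy":0,"dz":0,"ax":0,"ay":0,"az":0,"claw":0.026},{"dx":0,"dy":0,"dz":0,"ax":0,"ay":0,"az":0,"claw":0.02},{"dx":0,"dy":0,"dz":0,"ax":0,"ay":0,"az":0,"claw":0.01},{"dx":0,"dy":0,"dz":0,"ax":0,"ay":0,"az":0,"claw":0.01},{"dx":0,"dy":0,"dz":0,"ax":0,"ay":0,"az":0,"claw":0.01},{"dx":0,"dy":0,"dz":0,"ax":0,"ay":0,"az":0,"claw":0.01}]' 50
python3 - <<'E'
from h import *
st()
n=nf(36,-25.6);k=np.array([.4698,-.0221,.0990])
p,Rm=cur();c=k-n*.034
print("TCP rel plate-centre in tool axes",np.round(Rm.T@(p-c),4))
plan(p+n*.03+np.array([0,0,.09]),ori(-n,az(64.4)),4)
plan(p+n*.03+np.array([0.08,0,.09]),ori([0,0,-1],az(64.4)),8)
E
```

```text
time_s: 10.05
ee_pos: [0.4548, -0.0156, 0.076]
tool_rot: [-0.945, 0.0, 1.122]
ft_force: [1.2, -0.1, 3.0]
width: 0.27
t 10.05 p [ 0.4548 -0.0156  0.076 ] x [ 0.433  0.901 -0.   ] y [-0.528  0.254 -0.811] q [-0.15  0.53  0.35  1.67 -0.31  1.6   1.43] F [ 1.2 -0.1  3. ] w 23.1
TCP rel plate-centre in tool axes [-0.0006 -0.0058 -0.0003]
n=4 "dx":0.0000,"dy":-0.0257,"dz":0.0132,"ax":0.04,"ay":-0.02,"az":0.01 | mm/row 29 tot deg 0.2
n=8 "dx":0.0043,"dy":-0.0176,"dz":-0.0057,"ax":-4.48,"ay":-0.01,"az":0.00 | mm/row 19 tot deg 35.9
```

```bash
python3 -m handwheel '[{"dx":0,"dy":-0.008,"dz":0,"ax":0,"ay":0,"az":0,"claw":0.01},{"dx":0,"dy":-0.015,"dz":0,"ax":0,"ay":0,"az":0,"claw":0.01},{"dx":0,"dy":-0.03,"dz":0.005,"ax":0,"ay":0,"az":0,"claw":0.01},{"dx":0,"dy":-0.03,"dz":0.02,"ax":0,"ay":0,"az":0,"claw":0.01},{"dx":0,"dy":-0.02,"dz":0.02,"ax":0,"ay":0,"az":0,"claw":0.01},{"dx":0,"dy":0,"dz":0,"ax":0,"ay":0,"az":0,"claw":0.01}]'
python3 - <<'E'
from h import *
st()
plan([.6792,-.034,.15],ori([0,0,-1],az(87)),10)
E
```

```text
time_s: 10.65
ee_pos: [0.4784, -0.0267, 0.1898]
tool_rot: [-0.951, -0.002, 1.122]
ft_force: [0.8, 0.2, -2.0]
width: 0.274
t 10.65 p [ 0.4784 -0.0267  0.1898] x [0.434 0.901 0.002] y [-0.522  0.254 -0.814] q [-0.14  0.46  0.37  1.52 -0.29  1.8   1.39] F [ 0.8  0.2 -2. ] w 23.4
n=10 "dx":0.0045,"dy":-0.0028,"dz":-0.0202,"ax":-3.50,"ay":-2.19,"az":0.72 | mm/row 21 tot deg 41.9
```

```bash
python3 -m handwheel '[{"dx":0.0045,"dy":-0.003,"dz":-0.020,"ax":-3.5,"ay":-2.2,"az":0.7,"claw":0.01},{"dx":0.0045,"dy":-0.003,"dz":-0.020,"ax":-3.5,"ay":-2.2,"az":0.7,"claw":0.01},{"dx":0.0045,"dy":-0.003,"dz":-0.020,"ax":-3.5,"ay":-2.2,"az":0.7,"claw":0.01},{"dx":0.0045,"dy":-0.003,"dz":-0.020,"ax":-3.5,"ay":-2.2,"az":0.7,"claw":0.01},{"dx":0.0045,"dy":-0.003,"dz":-0.020,"ax":-3.5,"ay":-2.2,"az":0.7,"claw":0.01},{"dx":0.0045,"dy":-0.003,"dz":-0.020,"ax":-3.5,"ay":-2.2,"az":0.7,"claw":0.01},{"dx":0.0045,"dy":-0.003,"dz":-0.020,"ax":-3.5,"ay":-2.2,"az":0.7,"claw":0.01},{"dx":0.0045,"dy":-0.003,"dz":-0.020,"ax":-3.5,"ay":-2.2,"az":0.7,"claw":0.01},{"dx":0.0045,"dy":-0.003,"dz":-0.020,"ax":-3.5,"ay":-2.2,"az":0.7,"claw":0.01},{"dx":0.0045,"dy":-0.003,"dz":-0.020,"ax":-3.5,"ay":-2.2,"az":0.7,"claw":0.01},{"dx":0,"dy":0,"dz":0,"ax":0,"ay":0,"az":0,"claw":0.01},{"dx":0,"dy":0,"dz":0,"ax":0,"ay":0,"az":0,"claw":0.01},{"dx":0,"dy":0,"dz":0,"ax":0,"ay":0,"az":0,"claw":0.01}]'
python3 - <<'E'
from h import *
import pickle
st();plan([.6792,-.034,.15],ori([0,0,-1],az(87)),1)
s=Cam("scene");t=Cam("top");cv2.imwrite("pics/b3.png",np.hstack([t.im[50:200,160:360],s.im[210:360,170:370]]).repeat(2,0).repeat(2,1))
pickle.dump((t,s),open("v5.pkl","wb"))
E
```

```text
time_s: 11.95
ee_pos: [0.6744, -0.0339, 0.1467]
tool_rot: [-1.562, -0.003, 1.517]
ft_force: [0.5, 0.2, -1.8]
width: 0.27
t 11.95 p [ 0.6744 -0.0339  0.1467] x [0.053 0.999 0.003] y [-0.009  0.003 -1.   ] q [-0.23  0.44  0.32  1.49 -0.14  1.25  1.63] F [ 0.5  0.2 -1.8] w 23.0
n=1 "dx":0.0001,"dy":-0.0033,"dz":-0.0048,"ax":-0.53,"ay":-0.05,"az":0.15 | mm/row 6 tot deg 0.5
```

View pics/b3.png

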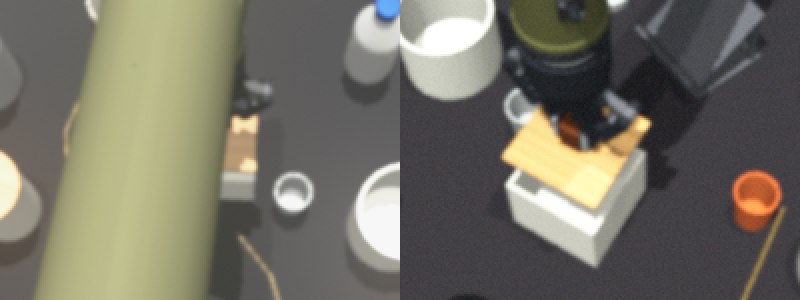

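```bash
python3 -m handwheel '[{"dx":0,"dy":0,"dz":-0.0045,"ax":-0.5,"ay":0,"az":0.15,"claw":0.01},{"dx":0,"dy":0,"dz":0,"ax":0,"ay":0,"az":0,"claw":0.01},{"dx":0,"dy":0,"dz":0,"ax":0,"ay":0,"az":0,"claw":0.01}]'
python3 - <<'E'
from h import *
import pickle
st()
s=Cam("scene");s.crop(210,250,310,350,8,"b4")
pickle.dump(s,open("v6.pkl","wb"))
E
```

```text
time_s: 12.35
ee_pos: [0.6798, -0.0333, 0.1472]
tool_rot: [-1.573, -0.0, 1.519]
ft_force: [-0.6, 0.3, -1.2]
width: 0.272
t 12.35 p [ 0.6798 -0.0333  0.1472] x [0.052 0.999 0.   ] y [ 0.002  0.    -1.   ] q [-0.23  0.44  0.32  1.49 -0.14  1.24  1.63] F [-0.6  0.3 -1.2] w 23.2
```

View pics/b4.png

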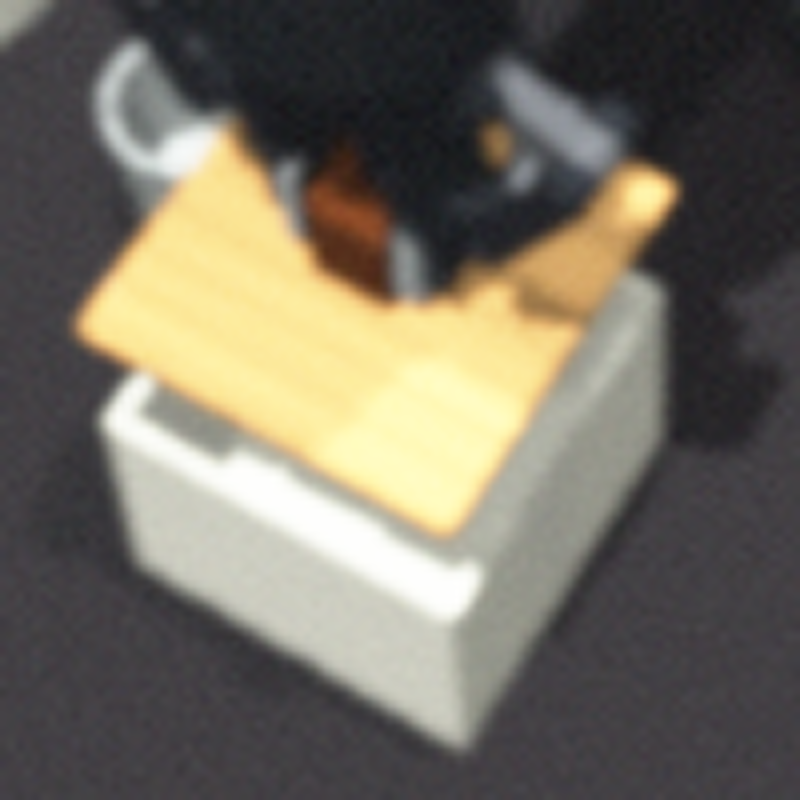

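Run:
```python
from h import *
import pickle
s=pickle.load(open("v6.pkl","rb"))
f=lambda l,z:np.array([s.plane(210+x/8-.44,250+y/8-.44,z) for x,y in l])
L=f([(77,333),(455,533),(683,192)],.1354);T=f([(77,322),(445,515),(672,180)],.1414);C=f([(102,420),(468,620),(662,285)],.085)
for n,P in(("lid bot",L),("lid top",T),("can",C)):
    a,b=P[1]-P[0],P[2]-P[1];print(n,np.round((P[0]+P[2])[:2]/2,4),np.round([np.linalg.norm(a),np.linalg.norm(b)],4),"az",np.degrees(np.arctan2(a[1],a[0])),np.degrees(np.arctan2(b[1],b[0])))
```

```text
lid bot [ 0.6783 -0.0331] [0.1029 0.1018] az 88.32725973996146 176.32911434546898
lid top [ 0.6789 -0.0339] [0.0995 0.1   ] az 88.48632385512036 176.1163697061473
can [ 0.678  -0.0359] [0.1045 0.0998] az 87.87574090790436 179.55588559619338
```

```bash
python3 -m handwheel '[{"dx":-0.0005,"dy":0.015,"dz":0,"ax":0,"ay":0,"az":0,"claw":0.01},{"dx":0,"dy":0.015,"dz":0,"ax":0,"ay":0,"az":0,"claw":0.01},{"dx":0,"dy":0.010,"dz":0,"ax":0,"ay":0,"az":0,"claw":0.01},{"dx":0,"dy":0.004,"dz":0,"ax":0,"ay":0,"az":0,"claw":0.01},{"dx":0,"dy":0,"dz":0,"ax":0,"ay":0,"az":0,"claw":0.01},{"dx":0,"dy":0,"dz":0,"ax":0,"ay":0,"az":0,"claw":0.01}]'; python3 -m handwheel '[{"dx":0,"dy":0.002,"dz":0,"ax":0,"ay":0,"az":0,"claw":0.01},{"dx":0,"dy":0.002,"dz":0,"ax":0,"ay":0,"az":0,"claw":0.01},{"dx":0,"dy":0,"dz":0,"ax":0,"ay":0,"az":0,"claw":0.01},{"dx":0,"dy":0,"dz":0,"ax":0,"ay":0,"az":0,"claw":0.01}]';python3 -m handwheel '[{"dx":0,"dy":0.001,"dz":0,"ax":0,"ay":0,"az":0,"claw":0.01},{"dx":0,"dy":0,"dz":0,"ax":0,"ay":0,"az":0,"claw":0.01},{"dx":0,"dy":0,"dz":0,"ax":0,"ay":0,"az":0,"claw":0.01}]'
```

```text
time_s: 13.0
ee_pos: [0.6801, -0.0339, 0.1035]
tool_rot: [-1.573, -0.0, 1.519]
ft_force: [0.4, 0.7, -0.3]
width: 0.27
time_s: 13.4
ee_pos: [0.6799, -0.0338, 0.0994]
tool_rot: [-1.573, -0.0, 1.519]
ft_force: [-0.5, -0.0, -2.0]
width: 0.273
time_s: 13.7
ee_pos: [0.6798, -0.0338, 0.0982]
tool_rot: [-1.573, -0.0, 1.519]
ft_force: [-0.2, -0.3, -1.6]
width: 0.274
```

```bash
python3 -m handwheel '[{"dx":0,"dy":0.001,"dz":0,"ax":0,"ay":0,"az":0,"claw":0.01},{"dx":0,"dy":0,"dz":0,"ax":0,"ay":0,"az":0,"claw":0.01},{"dx":0,"dy":0,"dz":0,"ax":0,"ay":0,"az":0,"claw":0.01}]';python3 -m handwheel '[{"dx":0,"dy":0.001,"dz":0,"ax":0,"ay":0,"az":0,"claw":0.01},{"dx":0,"dy":0,"dz":0,"ax":0,"ay":0,"az":0,"claw":0.01},{"dx":0,"dy":0,"dz":0,"ax":0,"ay":0,"az":0,"claw":0.01}]'
python3 - <<'E'
from h import *
s=Cam("scene");s.crop(210,250,310,350,7,"b5")
E
```

```text
time_s: 14.0
ee_pos: [0.6798, -0.0338, 0.0972]
tool_rot: [-1.573, -0.0, 1.519]
ft_force: [-0.2, -0.5, -2.1]
width: 0.273
time_s: 14.3
ee_pos: [0.6798, -0.0338, 0.0962]
tool_rot: [-1.573, -0.0, 1.519]
ft_force: [-0.3, 0.3, -1.2]
width: 0.274
```

View pics/b5.png

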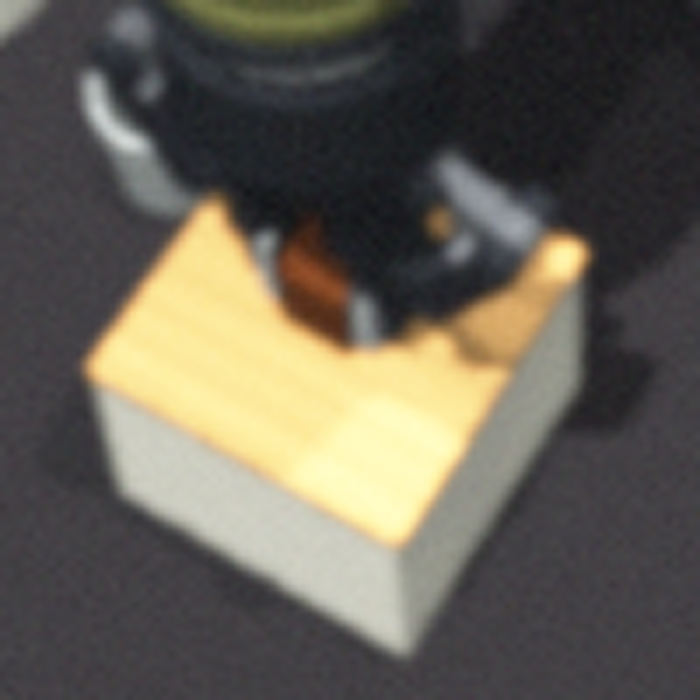

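Nearly down and well aligned, but not touching yet. Stepping on in small amounts.

```bash
python3 -m handwheel '[{"dx":0,"dy":0.001,"dz":0,"ax":0,"ay":0,"az":0,"claw":0.01},{"dx":0,"dy":0,"dz":0,"ax":0,"ay":0,"az":0,"claw":0.01},{"dx":0,"dy":0,"dz":0,"ax":0,"ay":0,"az":0,"claw":0.01}]';python3 -m handwheel '[{"dx":0,"dy":0.001,"dz":0,"ax":0,"ay":0,"az":0,"claw":0.01},{"dx":0,"dy":0,"dz":0,"ax":0,"ay":0,"az":0,"claw":0.01},{"dx":0,"dy":0,"dz":0,"ax":0,"ay":0,"az":0,"claw":0.01}]'
```

```text
time_s: 14.65
ee_pos: [0.68, -0.0338, 0.0961]
tool_rot: [-1.573, -0.001, 1.519]
ft_force: [-2.2, 0.0, 6.1]
width: 0.275
time_s: 14.95
ee_pos: [0.68, -0.0338, 0.0961]
tool_rot: [-1.574, -0.001, 1.519]
ft_force: [-3.1, 0.6, 9.5]
width: 0.269
```

```bash
python3 -m handwheel '[{"dx":0,"dy":-0.0012,"dz":0,"ax":0,"ay":0,"az":0,"claw":0.01},{"dx":0,"dy":0,"dz":0,"ax":0,"ay":0,"az":0,"claw":0.026},{"dx":0,"dy":0,"dz":0,"ax":0,"ay":0,"az":0,"claw":0.035},{"dx":0,"dy":0,"dz":0,"ax":0,"ay":0,"az":0,"claw":0.05},{"dx":0,"dy":0,"dz":0,"ax":0,"ay":0,"az":0,"claw":0.05},{"dx":0,"dy":-0.02,"dz":0,"ax":0,"ay":0,"az":0,"claw":0.05},{"dx":0,"dy":-0.04,"dz":0,"ax":0,"ay":0,"az":0,"claw":0.05},{"dx":0,"dy":-0.04,"dz":0,"ax":0,"ay":0,"az":0,"claw":0.05},{"dx":0,"dy":-0.03,"dz":0,"ax":0,"ay":0,"az":0,"claw":0.05},{"dx":0,"dy":0,"dz":0,"ax":0,"ay":0,"az":0,"claw":0.05}]'
python3 - <<'E'
from h import *
s=Cam("scene");s.crop(180,150,380,350,3,"b6")
st()
n=nf(30,17.6);k=np.array([.4512,-.2897,.1002])
h=np.cross([0,0,1],n);h/=np.linalg.norm(h);d=np.cross(h,n);th=np.radians(-2.5)
hh=h*np.cos(th)-d*np.sin(th);print("h az",np.degrees(np.arctan2(hh[1],hh[0])))
for sg in(1,-1): plan(k+n*.06,ori(-n,sg*hh),14)
E
```

```text
time_s: 15.95
ee_pos: [0.6824, -0.0343, 0.2315]
tool_rot: [-1.583, -0.001, 1.519]
ft_force: [0.4, 0.7, 0.5]
width: 0.585
t 16.0 p [ 0.6811 -0.0341  0.2285] x [0.052 0.999 0.001] y [ 0.008  0.    -1.   ] q [-0.23  0.39  0.33  1.39 -0.13  1.38  1.62] F [-1.   0.9 -0.2] w 49.7
h az 105.43459302532148
n=14 "dx":-0.0160,"dy":0.0096,"dz":0.0144,"ax":2.14,"ay":-1.26,"az":0.43 | mm/row 24 tot deg 35.3
n=14 "dx":-0.0230,"dy":0.0135,"dz":-0.0177,"ax":-0.61,"ay":11.19,"az":3.02 | mm/row 32 tot deg 162.5
```

View pics/b6.png

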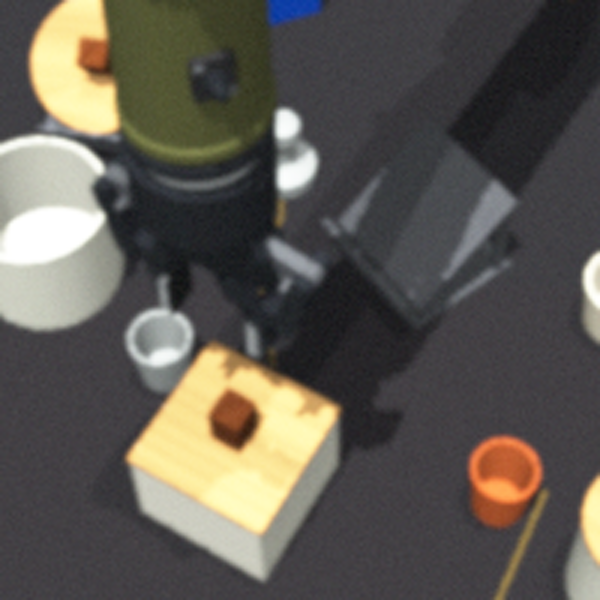

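Run:
```python
from h import *
n=nf(30,17.6);k=np.array([.4512,-.2897,.1002])
h=np.cross([0,0,1],n);h/=np.linalg.norm(h);d=np.cross(h,n);th=np.radians(-2.5)
hh=h*np.cos(th)-d*np.sin(th)
plan([.60,-.20,.24],ori([0,0,-1],az(-74.6)),20)
plan(k+n*.06,ori(-n,-hh),6,start=(np.array([.60,-.20,.24]),ori([0,0,-1],az(-74.6))))
```

```text
n=20 "dx":-0.0078,"dy":-0.0006,"dz":-0.0106,"ax":0.00,"ay":8.08,"az":0.03 | mm/row 13 tot deg 161.6
n=6 "dx":0.0075,"dy":0.0195,"dz":-0.0194,"ax":-5.00,"ay":0.05,"az":-0.21 | mm/row 29 tot deg 30.0
```

```bash
python3 -m handwheel '[{"dx":-0.008,"dy":-0.0006,"dz":-0.0106,"ax":0,"ay":8.08,"az":0,"claw":0.05},{"dx":-0.008,"dy":-0.0006,"dz":-0.0106,"ax":0,"ay":8.08,"az":0,"claw":0.05},{"dx":-0.008,"dy":-0.0006,"dz":-0.0106,"ax":0,"ay":8.08,"az":0,"claw":0.05},{"dx":-0.008,"dy":-0.0006,"dz":-0.0106,"ax":0,"ay":8.08,"az":0,"claw":0.05},{"dx":-0.008,"dy":-0.0006,"dz":-0.0106,"ax":0,"ay":8.08,"az":0,"claw":0.05},{"dx":-0.008,"dy":-0.0006,"dz":-0.0106,"ax":0,"ay":8.08,"az":0,"claw":0.05},{"dx":-0.008,"dy":-0.0006,"dz":-0.0106,"ax":0,"ay":8.08,"az":0,"claw":0.05},{"dx":-0.008,"dy":-0.0006,"dz":-0.0106,"ax":0,"ay":8.08,"az":0,"claw":0.05},{"dx":-0.008,"dy":-0.0006,"dz":-0.0106,"ax":0,"ay":8.08,"az":0,"claw":0.05},{"dx":-0.008,"dy":-0.0006,"dz":-0.0106,"ax":0,"ay":8.08,"az":0,"claw":0.05},{"dx":-0.008,"dy":-0.0006,"dz":-0.0106,"ax":0,"ay":8.08,"az":0,"claw":0.05},{"dx":-0.008,"dy":-0.0006,"dz":-0.0106,"ax":0,"ay":8.08,"az":0,"claw":0.05},{"dx":-0.008,"dy":-0.0006,"dz":-0.0106,"ax":0,"ay":8.08,"az":0,"claw":0.05},{"dx":-0.008,"dy":-0.0006,"dz":-0.0106,"ax":0,"ay":8.08,"az":0,"claw":0.05},{"dx":-0.008,"dy":-0.0006,"dz":-0.0106,"ax":0,"ay":8.08,"az":0,"claw":0.05},{"dx":-0.008,"dy":-0.0006,"dz":-0.0106,"ax":0,"ay":8.08,"az":0,"claw":0.05},{"dx":-0.008,"dy":-0.0006,"dz":-0.0106,"ax":0,"ay":8.08,"az":0,"claw":0.05},{"dx":-0.008,"dy":-0.0006,"dz":-0.0106,"ax":0,"ay":8.08,"az":0,"claw":0.05},{"dx":-0.008,"dy":-0.0006,"dz":-0.0106,"ax":0,"ay":8.08,"az":0,"claw":0.05},{"dx":-0.008,"dy":-0.0006,"dz":-0.0106,"ax":0,"ay":8.08,"az":0,"claw":0.05}]'
python3 -m handwheel '[{"dx":0,"dy":0,"dz":0,"ax":0,"ay":0,"az":0,"claw":0.05}]'
python3 - <<'E'
from h import *
n=nf(30,17.6);k=np.array([.4512,-.2897,.1002])
h=np.cross([0,0,1],n);h/=np.linalg.norm(h);d=np.cross(h,n);th=np.radians(-2.5)
hh=h*np.cos(th)-d*np.sin(th)
st();plan(k+n*.06,ori(-n,-hh),7)
E
```

```text
time_s: 18.0
ee_pos: [0.5943, -0.2001, 0.2355]
tool_rot: [-1.571, 0.001, -1.308]
ft_force: [-0.8, -0.4, -0.4]
width: 0.583
time_s: 18.1
ee_pos: [0.5939, -0.1998, 0.2359]
tool_rot: [-1.571, 0.001, -1.303]
ft_force: [0.1, 0.6, -0.6]
width: 0.588
t 18.1 p [ 0.5939 -0.1998  0.2359] x [ 0.264 -0.964 -0.001] y [-0.     0.001 -1.   ] q [-0.44  0.37  0.94  1.53 -0.3   1.39 -0.79] F [ 0.1  0.6 -0.6] w 50.2
n=7 "dx":0.0068,"dy":0.0161,"dz":-0.0158,"ax":-4.28,"ay":0.04,"az":-0.19 | mm/row 24 tot deg 30.0
```

```bash
python3 -m handwheel '[{"dx":0.007,"dy":0.016,"dz":-0.016,"ax":-4.28,"ay":0,"az":-0.2,"claw":0.05},{"dx":0.007,"dy":0.016,"dz":-0.016,"ax":-4.28,"ay":0,"az":-0.2,"claw":0.05},{"dx":0.007,"dy":0.016,"dz":-0.016,"ax":-4.28,"ay":0,"az":-0.2,"claw":0.05},{"dx":0.007,"dy":0.016,"dz":-0.016,"ax":-4.28,"ay":0,"az":-0.2,"claw":0.05},{"dx":0.007,"dy":0.016,"dz":-0.016,"ax":-4.28,"ay":0,"az":-0.2,"claw":0.05},{"dx":0.007,"dy":0.016,"dz":-0.016,"ax":-4.28,"ay":0,"az":-0.2,"claw":0.05},{"dx":0.007,"dy":0.016,"dz":-0.016,"ax":-4.28,"ay":0,"az":-0.2,"claw":0.05},{"dx":0,"dy":0,"dz":0,"ax":0,"ay":0,"az":0,"claw":0.05},{"dx":0,"dy":0,"dz":0,"ax":0,"ay":0,"az":0,"claw":0.05},{"dx":0,"dy":0,"dz":0,"ax":0,"ay":0,"az":0,"claw":0.05}]'
python3 - <<'E'
from h import *
n=nf(30,17.6);k=np.array([.4512,-.2897,.1002])
h=np.cross([0,0,1],n);h/=np.linalg.norm(h);d=np.cross(h,n);th=np.radians(-2.5)
hh=h*np.cos(th)-d*np.sin(th)
st();plan(k+n*.06,ori(-n,-hh),1);plan(k-n*.028,ori(-n,-hh),4)
s=Cam("scene");t=Cam("top");cv2.imwrite("pics/c1.png",np.hstack([t.im[120:270,280:480],s.im[100:250,120:320]]).repeat(2,0).repeat(2,1))
E
```

```text
time_s: 19.1
ee_pos: [0.4824, -0.2831, 0.1544]
tool_rot: [-2.089, -0.023, -1.294]
ft_force: [0.6, 0.6, 0.2]
width: 0.588
t 19.1 p [ 0.4824 -0.2831  0.1544] x [ 0.273 -0.962  0.023] y [-0.471 -0.155 -0.868] q [-0.35  0.65  0.94  1.51 -0.12  1.56 -0.71] F [0.6 0.6 0.2] w 50.2
n=1 "dx":-0.0032,"dy":0.0028,"dz":-0.0005,"ax":-0.28,"ay":0.33,"az":0.29 | mm/row 4 tot deg 0.5
n=4 "dx":-0.0009,"dy":0.0227,"dz":-0.0002,"ax":-0.07,"ay":0.08,"az":0.07 | mm/row 23 tot deg 0.5
```

View pics/c1.png

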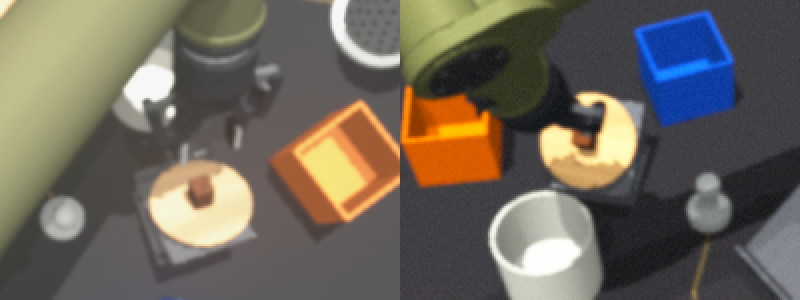

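```bash
python3 -m handwheel '[{"dx":-0.003,"dy":0.022,"dz":0,"ax":-0.3,"ay":0.3,"az":0.3,"claw":0.05},{"dx":0,"dy":0.022,"dz":0,"ax":0,"ay":0,"az":0,"claw":0.05},{"dx":0,"dy":0.022,"dz":0,"ax":0,"ay":0,"az":0,"claw":0.05},{"dx":0,"dy":0.018,"dz":0,"ax":0,"ay":0,"az":0,"claw":0.05},{"dx":0,"dy":0,"dz":0,"ax":0,"ay":0,"az":0,"claw":0.05},{"dx":0,"dy":0,"dz":0,"ax":0,"ay":0,"az":0,"claw":0.05}]'
python3 - <<'E'
from h import *
n=nf(30,17.6);k=np.array([.4512,-.2897,.1002])
h=np.cross([0,0,1],n);h/=np.linalg.norm(h);d=np.cross(h,n);th=np.radians(-2.5)
hh=h*np.cos(th)-d*np.sin(th)
st();plan(k-n*.028,ori(-n,-hh),1)
s=Cam("scene");t=Cam("top");cv2.imwrite("pics/c2.png",np.hstack([t.im[160:270,320:430],s.im[120:230,160:270]]).repeat(3,0).repeat(3,1))
E
```

```text
time_s: 19.8
ee_pos: [0.4413, -0.2931, 0.0821]
tool_rot: [-2.095, -0.022, -1.302]
ft_force: [-0.0, 0.4, 0.5]
width: 0.587
t 19.8 p [ 0.4413 -0.2931  0.0821] x [ 0.266 -0.964  0.022] y [-0.478 -0.151 -0.865] q [-0.34  0.67  0.93  1.66 -0.13  1.41 -0.7 ] F [-0.   0.4  0.5] w 50.1
n=1 "dx":-0.0003,"dy":0.0071,"dz":0.0000,"ax":0.08,"ay":-0.02,"az":-0.01 | mm/row 7 tot deg 0.1
```

View pics/c2.png

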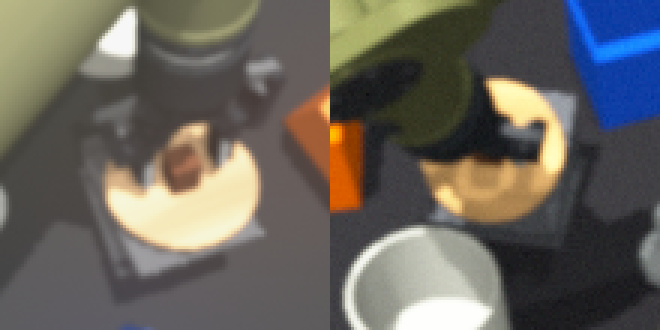

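```bash
python3 -m handwheel '[{"dx":0,"dy":0.006,"dz":0,"ax":0,"ay":0,"az":0,"claw":0.05},{"dx":0,"dy":0,"dz":0,"ax":0,"ay":0,"az":0,"claw":0.03},{"dx":0,"dy":0,"dz":0,"ax":0,"ay":0,"az":0,"claw":0.026},{"dx":0,"dy":0,"dz":0,"ax":0,"ay":0,"az":0,"claw":0.02},{"dx":0,"dy":0,"dz":0,"ax":0,"ay":0,"az":0,"claw":0.01},{"dx":0,"dy":0,"dz":0,"ax":0,"ay":0,"az":0,"claw":0.01},{"dx":0,"dy":0,"dz":0,"ax":0,"ay":0,"az":0,"claw":0.01},{"dx":0,"dy":0,"dz":0,"ax":0,"ay":0,"az":0,"claw":0.01}]' 50
python3 - <<'E'
from h import *
st()
n=nf(30,17.6);k=np.array([.4512,-.2897,.1002])
p,Rm=cur();print("TCP rel plate-centre, tool axes",np.round(Rm.T@(p-(k-n*.034)),4))
E
```

```text
time_s: 20.7
ee_pos: [0.4379, -0.2943, 0.0764]
tool_rot: [-2.097, -0.022, -1.302]
ft_force: [0.7, 0.3, 3.2]
width: 0.275
t 20.7 p [ 0.4379 -0.2943  0.0764] x [ 0.265 -0.964  0.022] y [-0.479 -0.152 -0.865] q [-0.34  0.68  0.92  1.67 -0.13  1.4  -0.7 ] F [0.7 0.3 3.2] w 23.5
TCP rel plate-centre, tool axes [ 0.0003 -0.0063 -0.0003]
```

```bash
python3 -m handwheel '[{"dx":0,"dy":-0.010,"dz":-0.002,"ax":0,"ay":0,"az":0,"claw":0.01},{"dx":0,"dy":-0.017,"dz":-0.010,"ax":0,"ay":0,"az":0,"claw":0.01},{"dx":0,"dy":-0.030,"dz":-0.017,"ax":0,"ay":0,"az":0,"claw":0.01},{"dx":0,"dy":-0.030,"dz":-0.017,"ax":0,"ay":0,"az":0,"claw":0.01},{"dx":0,"dy":-0.017,"dz":-0.010,"ax":0,"ay":0,"az":0,"claw":0.01},{"dx":0,"dy":0,"dz":0,"ax":0,"ay":0,"az":0,"claw":0.01},{"dx":0,"dy":0,"dz":0,"ax":0,"ay":0,"az":0,"claw":0.01}]'
python3 - <<'E'
from h import *
st()
plan([.5863,-.2564,.165],ori([0,0,-1],az(-74.6)),9)
E
```

```text
time_s: 21.4
ee_pos: [0.4408, -0.2903, 0.1939]
tool_rot: [-2.096, -0.021, -1.302]
ft_force: [-0.1, -0.0, -1.3]
width: 0.27
t 21.4 p [ 0.4408 -0.2903  0.1939] x [ 0.265 -0.964  0.021] y [-0.478 -0.151 -0.865] q [-0.39  0.56  1.    1.57 -0.05  1.59 -0.69] F [-0.1 -0.  -1.3] w 23.1
n=9 "dx":0.0006,"dy":-0.0017,"dz":0.0170,"ax":3.34,"ay":-0.04,"az":0.13 | mm/row 17 tot deg 30.1
```

```bash
python3 -m handwheel '[{"dx":0.0006,"dy":-0.002,"dz":0.017,"ax":3.34,"ay":0,"az":0.13,"claw":0.01},{"dx":0.0006,"dy":-0.002,"dz":0.017,"ax":3.34,"ay":0,"az":0.13,"claw":0.01},{"dx":0.0006,"dy":-0.002,"dz":0.017,"ax":3.34,"ay":0,"az":0.13,"claw":0.01},{"dx":0.0006,"dy":-0.002,"dz":0.017,"ax":3.34,"ay":0,"az":0.13,"claw":0.01},{"dx":0.0006,"dy":-0.002,"dz":0.017,"ax":3.34,"ay":0,"az":0.13,"claw":0.01},{"dx":0.0006,"dy":-0.002,"dz":0.017,"ax":3.34,"ay":0,"az":0.13,"claw":0.01},{"dx":0.0006,"dy":-0.002,"dz":0.017,"ax":3.34,"ay":0,"az":0.13,"claw":0.01},{"dx":0.0006,"dy":-0.002,"dz":0.017,"ax":3.34,"ay":0,"az":0.13,"claw":0.01},{"dx":0.0006,"dy":-0.002,"dz":0.017,"ax":3.34,"ay":0,"az":0.13,"claw":0.01},{"dx":0,"dy":0,"dz":0,"ax":0,"ay":0,"az":0,"claw":0.01},{"dx":0,"dy":0,"dz":0,"ax":0,"ay":0,"az":0,"claw":0.01},{"dx":0,"dy":0,"dz":0,"ax":0,"ay":0,"az":0,"claw":0.01}]'
python3 - <<'E'
from h import *
import pickle
st();plan([.5863,-.2564,.15],ori([0,0,-1],az(-74.6)),1)
s=Cam("scene");t=Cam("top");cv2.imwrite("pics/c3.png",np.hstack([t.im[90:240,280:480],s.im[140:290,110:310]]).repeat(2,0).repeat(2,1))
pickle.dump((t,s),open("v7.pkl","wb"))
E
```

```text
time_s: 22.6
ee_pos: [0.5861, -0.2569, 0.1667]
tool_rot: [-1.575, -0.001, -1.308]
ft_force: [0.4, -0.2, -0.4]
width: 0.275
t 22.6 p [ 0.5861 -0.2569  0.1667] x [ 0.26  -0.966  0.001] y [-0.003 -0.002 -1.   ] q [-0.32  0.46  0.91  1.59 -0.37  1.28 -0.66] F [ 0.4 -0.2 -0.4] w 23.5
n=1 "dx":-0.0004,"dy":0.0167,"dz":0.0004,"ax":0.22,"ay":-0.33,"az":0.08 | mm/row 17 tot deg 0.4
```

View pics/c3.png

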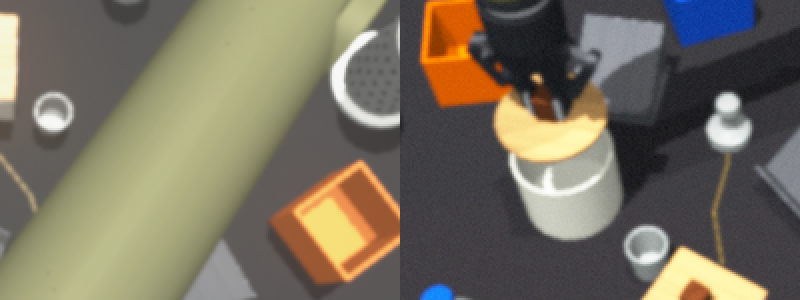

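Run:
```python
from h import *
import pickle
t,s=pickle.load(open("v7.pkl","rb"))
z0=.1667-.0223
for half in(60,90,110):print("scene",arc(s,188,202,z0+.010,.058,[.586,-.257],40,half))
# levelness: outline on two heights, free radius
P=np.array([s.plane(a,b,z0+.010) for a,b in wood(s,188,202)]);d=P[:,:2]-[.586,-.2566];r=np.hypot(*d.T);a=np.degrees(np.arctan2(*d.T[::-1]))
for lo in range(-180,180,20):
    k=(a>=lo)&(a<lo+20)
    if k.sum():print(lo,k.sum(),np.round(r[k].mean()*1e3,1),end="; ")
```

```text
scene (array([ 0.58446863, -0.25873069]), np.float64(0.3221183162939788), np.int64(69))
scene (array([ 0.58474173, -0.25897375]), np.float64(0.5156424208261461), np.int64(98))
scene (array([ 0.58493318, -0.25925988]), np.float64(0.758803230578362), np.int64(118))
-120 116 182.9; -100 86 116.2; -80 54 89.1; -60 16 44.0; -40 8 58.8; -20 11 52.3; 0 13 52.7; 20 13 55.9; 40 13 51.8; 60 12 51.6; 80 10 51.4; 100 16 39.4; 120 13 47.4; 140 15 44.1; 160 21 47.0;
```

Run:
```python
from h import *
import pickle
t,s=pickle.load(open("v7.pkl","rb"))
s.crop(145,165,225,265,7,"c4")
im=cv2.imread("pics/c4.png")
for z,r,col in((.1667-.0223+.010,.058,(0,0,255)),(.095,.056,(255,0,0))):
    a=np.radians(np.arange(0,360,3));q=s.proj(np.c_[.5850+r*np.cos(a),-.2575+r*np.sin(a),np.full(len(a),z)] if r==.058 else np.c_[.5863+r*np.cos(a),-.2568+r*np.sin(a),np.full(len(a),z)])
    for u,v in q: cv2.circle(im,(int((u-145+.5)*7),int((v-165+.5)*7)),1,col,-1)
cv2.imwrite("pics/c4.png",im)
```

```text
(no output)
```

View pics/c4.png

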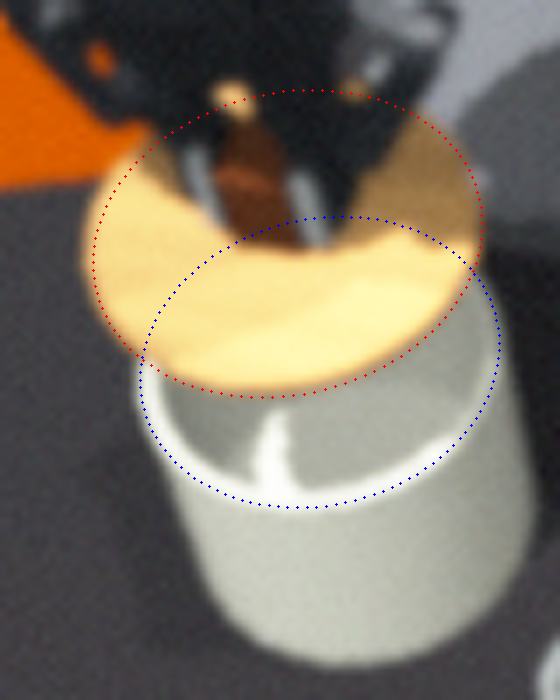

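```bash
python3 -m handwheel '[{"dx":-0.001,"dy":0.015,"dz":0.001,"ax":0.2,"ay":0,"az":0,"claw":0.01},{"dx":0,"dy":0.015,"dz":0,"ax":0,"ay":0,"az":0,"claw":0.01},{"dx":0,"dy":0.012,"dz":0,"ax":0,"ay":0,"az":0,"claw":0.01},{"dx":0,"dy":0,"dz":0,"ax":0,"ay":0,"az":0,"claw":0.01},{"dx":0,"dy":0,"dz":0,"ax":0,"ay":0,"az":0,"claw":0.01},{"dx":0,"dy":0,"dz":0,"ax":0,"ay":0,"az":0,"claw":0.01}]'
python3 - <<'E'
from h import *
import pickle
st();p,_=cur()
s=Cam("scene");pickle.dump(s,open("v8.pkl","wb"))
s.crop(145,165,225,265,7,"c5")
im=cv2.imread("pics/c5.png");a=np.radians(np.arange(0,360,3))
z0=p[2]-.0223
for x,y,r,z,col in((p[0],p[1],.058,z0+.010,(0,0,255)),(p[0],p[1],.058,z0+.016,(0,255,0)),(.5863,-.2568,.056,.095,(255,0,0))):
    for u,v in s.proj(np.c_[x+r*np.cos(a),y+r*np.sin(a),np.full(len(a),z)]): cv2.circle(im,(int((u-145+.5)*7),int((v-165+.5)*7)),1,col,-1)
cv2.imwrite("pics/c5.png",im)
E
```

```text
time_s: 23.3
ee_pos: [0.5879, -0.2563, 0.1261]
tool_rot: [-1.568, -0.003, -1.308]
ft_force: [-0.5, 0.6, -0.2]
width: 0.277
t 23.3 p [ 0.5879 -0.2563  0.1261] x [ 0.26  -0.966  0.003] y [ 0.003 -0.002 -1.   ] q [-0.31  0.49  0.89  1.63 -0.4   1.21 -0.64] F [-0.5  0.6 -0.2] w 23.6
```

View pics/c5.png

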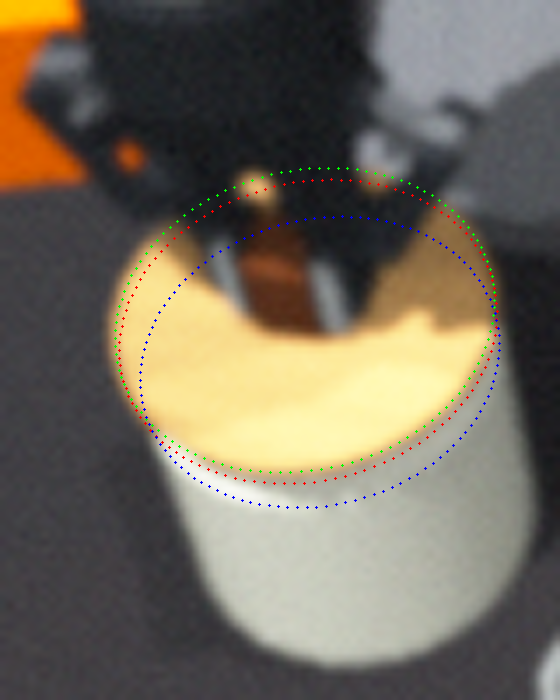

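```bash
python3 -m handwheel '[{"dx":0,"dy":0.005,"dz":-0.0005,"ax":0,"ay":0,"az":0,"claw":0.01},{"dx":0,"dy":0.005,"dz":0,"ax":0,"ay":0,"az":0,"claw":0.01},{"dx":0,"dy":0.004,"dz":0,"ax":0,"ay":0,"az":0,"claw":0.01},{"dx":0,"dy":0.001,"dz":0,"ax":0,"ay":0,"az":0,"claw":0.01},{"dx":0,"dy":0,"dz":0,"ax":0,"ay":0,"az":0,"claw":0.01},{"dx":0,"dy":0,"dz":0,"ax":0,"ay":0,"az":0,"claw":0.01}]'; python3 -m handwheel '[{"dx":0,"dy":0.001,"dz":0,"ax":0,"ay":0,"az":0,"claw":0.01},{"dx":0,"dy":0,"dz":0,"ax":0,"ay":0,"az":0,"claw":0.01},{"dx":0,"dy":0,"dz":0,"ax":0,"ay":0,"az":0,"claw":0.01}]';python3 -m handwheel '[{"dx":0,"dy":0.001,"dz":0,"ax":0,"ay":0,"az":0,"claw":0.01},{"dx":0,"dy":0,"dz":0,"ax":0,"ay":0,"az":0,"claw":0.01},{"dx":0,"dy":0,"dz":0,"ax":0,"ay":0,"az":0,"claw":0.01}]'
```

```text
time_s: 23.95
ee_pos: [0.5873, -0.2561, 0.1107]
tool_rot: [-1.569, -0.002, -1.308]
ft_force: [-0.2, 0.4, -1.9]
width: 0.27
time_s: 24.25
ee_pos: [0.5873, -0.2561, 0.1097]
tool_rot: [-1.568, -0.002, -1.308]
ft_force: [0.3, 0.5, 0.0]
width: 0.271
time_s: 24.55
ee_pos: [0.5872, -0.2561, 0.1086]
tool_rot: [-1.569, -0.002, -1.308]
ft_force: [-0.1, 0.1, -0.6]
width: 0.274
```

```bash
python3 -m handwheel '[{"dx":0,"dy":0.001,"dz":0,"ax":0,"ay":0,"az":0,"claw":0.01},{"dx":0,"dy":0,"dz":0,"ax":0,"ay":0,"az":0,"claw":0.01},{"dx":0,"dy":0,"dz":0,"ax":0,"ay":0,"az":0,"claw":0.01}]'; python3 -m handwheel '[{"dx":0,"dy":0.001,"dz":0,"ax":0,"ay":0,"az":0,"claw":0.01},{"dx":0,"dy":0,"dz":0,"ax":0,"ay":0,"az":0,"claw":0.01},{"dx":0,"dy":0,"dz":0,"ax":0,"ay":0,"az":0,"claw":0.01}]'
```

```text
time_s: 24.85
ee_pos: [0.5872, -0.256, 0.1076]
tool_rot: [-1.569, -0.002, -1.308]
ft_force: [-1.6, 0.9, -1.4]
width: 0.275
time_s: 25.15
ee_pos: [0.5872, -0.2561, 0.1066]
tool_rot: [-1.569, -0.002, -1.308]
ft_force: [0.6, 0.0, -0.6]
width: 0.275
```

```bash
python3 -m handwheel '[{"dx":0,"dy":0.001,"dz":0,"ax":0,"ay":0,"az":0,"claw":0.01},{"dx":0,"dy":0,"dz":0,"ax":0,"ay":0,"az":0,"claw":0.01},{"dx":0,"dy":0,"dz":0,"ax":0,"ay":0,"az":0,"claw":0.01}]'; python3 -m handwheel '[{"dx":0,"dy":0.0007,"dz":0,"ax":0,"ay":0,"az":0,"claw":0.01},{"dx":0,"dy":0,"dz":0,"ax":0,"ay":0,"az":0,"claw":0.01},{"dx":0,"dy":0,"dz":0,"ax":0,"ay":0,"az":0,"claw":0.01}]'
python3 - <<'E'
from h import *
s=Cam("scene");s.crop(145,165,225,265,6,"c6")
E
```

```text
time_s: 25.45
ee_pos: [0.5873, -0.2561, 0.1057]
tool_rot: [-1.568, -0.002, -1.308]
ft_force: [0.1, -0.2, -0.2]
width: 0.272
time_s: 25.75
ee_pos: [0.5874, -0.2562, 0.1054]
tool_rot: [-1.568, -0.002, -1.308]
ft_force: [-0.0, -0.2, 4.1]
width: 0.273
```

View pics/c6.png

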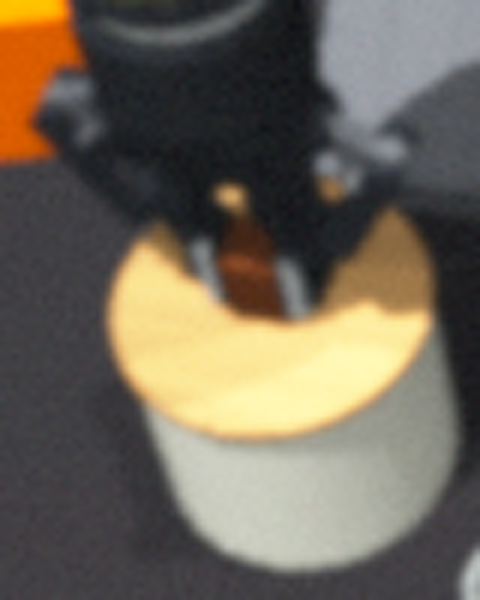

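```bash
python3 -m handwheel '[{"dx":0,"dy":-0.0002,"dz":0,"ax":0,"ay":0,"az":0,"claw":0.01},{"dx":0,"dy":0,"dz":0,"ax":0,"ay":0,"az":0,"claw":0.026},{"dx":0,"dy":0,"dz":0,"ax":0,"ay":0,"az":0,"claw":0.035},{"dx":0,"dy":0,"dz":0,"ax":0,"ay":0,"az":0,"claw":0.05},{"dx":0,"dy":0,"dz":0,"ax":0,"ay":0,"az":0,"claw":0.05},{"dx":0,"dy":-0.02,"dz":0,"ax":0,"ay":0,"az":0,"claw":0.05},{"dx":0,"dy":-0.04,"dz":0,"ax":0,"ay":0,"az":0,"claw":0.05},{"dx":0,"dy":-0.04,"dz":0,"ax":0,"ay":0,"az":0,"claw":0.05},{"dx":0,"dy":-0.04,"dz":-0.01,"ax":0,"ay":0,"az":0,"claw":0.05},{"dx":0,"dy":-0.03,"dz":-0.03,"ax":0,"ay":0,"az":0,"claw":0.05},{"dx":0,"dy":-0.03,"dz":-0.04,"ax":0,"ay":0,"az":0,"claw":0.05},{"dx":0,"dy":0,"dz":-0.04,"ax":0,"ay":0,"az":0,"claw":0.05},{"dx":0,"dy":0,"dz":0,"ax":0,"ay":0,"az":0,"claw":0.05},{"dx":0,"dy":0,"dz":0,"ax":0,"ay":0,"az":0,"claw":0.05},{"dx":0,"dy":0,"dz":0,"ax":0,"ay":0,"az":0,"claw":0.05}]'
python3 - <<'E'
from h import *
import pickle
st();s=Cam("scene");t=Cam("top");pickle.dump((t,s),open("v9.pkl","wb"))
cv2.imwrite("pics/d_s.png",s.im);cv2.imwrite("pics/d_t.png",t.im)
E
```

```text
time_s: 27.3
ee_pos: [0.4717, -0.2859, 0.3046]
tool_rot: [-1.568, -0.002, -1.306]
ft_force: [0.9, -0.0, -0.7]
width: 0.587
t 27.3 p [ 0.4717 -0.2859  0.3046] x [ 0.262 -0.965  0.002] y [ 0.003 -0.001 -1.   ] q [-0.45  0.11  1.04  1.61 -0.1   1.47 -0.71] F [ 0.9 -0.  -0.7] w 50.1
```

View pics/d_s.png

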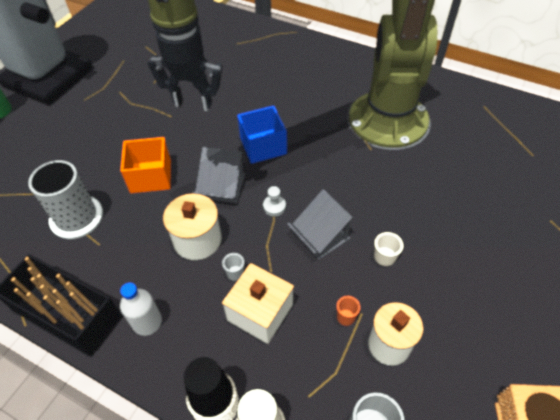

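View pics/d_t.png

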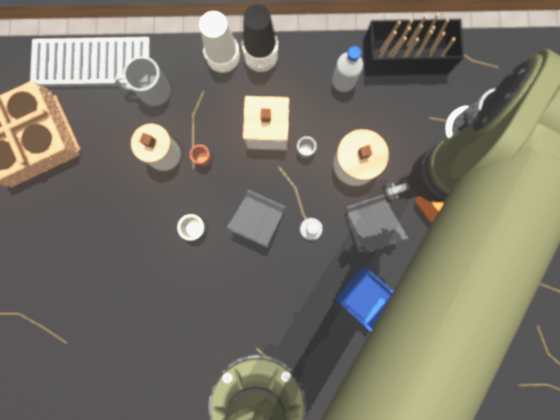

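Both views show all three lids on their canisters and clear of the arm. Next I'll check centring, height and levelness, and whether the bystanders moved.

Run:
```python
from h import *
import pickle
t,s=pickle.load(open("v9.pkl","rb"));t0,s0=pickle.load(open("v0.pkl","rb"))
for nm,h,r,g in(("lid_big",.095,.058,(.5865,-.2564)),("lid_small",.1,.044,(.620,.232))):
    for c,u in((t,None),(s,None)):
        uv=c.proj([*g,h+.006])[0]
        P=np.array([c.plane(a,b,h+.006) for a,b in wood(c,*uv)])
        q,e=circ(P);q1,e1=circ(P,r+.0007)
        d=P[:,:2]-q1[:2]; print(nm,c.n,"fit r free",np.round(q,4),"fixed",np.round(q1,4),"rms mm",round(e*1e3,2))
# square lid corners
for c in(t,s):
    uv=c.proj([.679,-.034,.091])[0];P=np.array([c.plane(a,b,.091)[:2] for a,b in wood(c,*uv)])
    rc=cv2.minAreaRect((P*1e4).astype(np.float32));print("lid_square",c.n,np.round(np.array(rc[0])/1e4,4),np.round(np.array(rc[1])/1e4,4),round(rc[2],1))
# knob top vs base of lid: heights by triangulating plate outline centroid
for nm,g in(("big",(.5865,-.2564,.101)),("small",(.620,.232,.106)),("square",(.679,-.034,.091))):
    m=[]
    for c in(t,s):
        w=wood(c,*c.proj(g)[0]);M=cv2.moments(w.astype(np.float32).reshape(-1,1,2));m.append((M["m10"]/M["m00"],M["m01"]/M["m00"]))
    p,e=tri(t,m[0],s,m[1]);print(nm,"plate centre tri",np.round(p,4),"expect z",g[2],round(e,4))
# bystanders/diff before-after
for nm,z,r,x in(("cup",.055,.03,(.43,.151)),("shot",.055,.023,(.607,.131)),("dose",.05,.023,(.624,-.1305))):
    for a,b in((t0,t),(s0,s)):
        f=[circ(ring(c,*x,z,r),r)[0] for c in(a,b)];print(nm,a.n,"moved mm",np.round((f[1]-f[0])*1e3,2))
# can base outline difference / tamper in scene: phase shift of patches
g=lambda im:cv2.cvtColor(im,cv2.COLOR_BGR2GRAY).astype(np.float32)
for nm,(u0,v0,u1,v1) in {"tamper":(258,182,292,220),"canbig foot":(170,232,225,262),"cansq foot":(222,312,292,345),"cansm foot":(365,342,420,366)}.items():
    print(nm,np.round(cv2.phaseCorrelate(g(s0.im[v0:v1,u0:u1]),g(s.im[v0:v1,u0:u1]))[0],2),"px")
s.crop(160,190,300,345,4,"d_crop1");s.crop(360,295,430,370,8,"d_crop2")
```

```text
lid_big top fit r free [ 0.5879 -0.2551  0.0601] fixed [ 0.5879 -0.2551] rms mm 0.3
lid_big scene fit r free [ 0.5876 -0.2558  0.0606] fixed [ 0.5878 -0.2557] rms mm 0.52
lid_small top fit r free [0.6224 0.232  0.0462] fixed [0.6225 0.2321] rms mm 0.21
lid_small scene fit r free [0.6219 0.2315 0.046 ] fixed [0.6219 0.2316] rms mm 0.32
lid_square top [ 0.6813 -0.033 ] [0.1085 0.1082] 87.4
lid_square scene [ 0.6766 -0.0334] [0.1072 0.1161] 87.1
big plate centre tri [ 0.5881 -0.2558  0.0987] expect z 0.101 0.0004
small plate centre tri [0.6225 0.2323 0.1049] expect z 0.106 0.0002
square plate centre tri [ 0.6817 -0.0329  0.0889] expect z 0.091 0.0002
cup top moved mm [-0.26 -0.21]
cup scene moved mm [-0.13  0.15]
shot top moved mm [-0.27 -0.06]
shot scene moved mm [ 0.04 -0.09]
dose top moved mm [-0.25  0.06]
dose scene moved mm [-0.01 -0.05]
tamper [ 0.03 -0.06] px
canbig foot [-0.06 -0.22] px
cansq foot [-0.04 -0.02] px
cansm foot [-0.12  0.19] px
```

View pics/d_crop1.png

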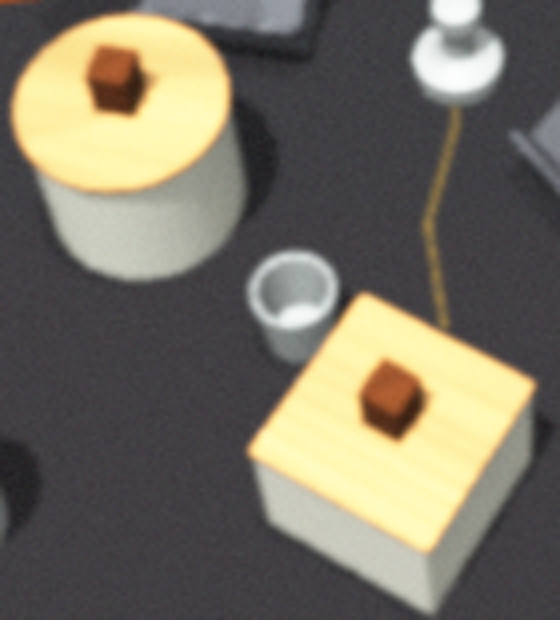

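View pics/d_crop2.png

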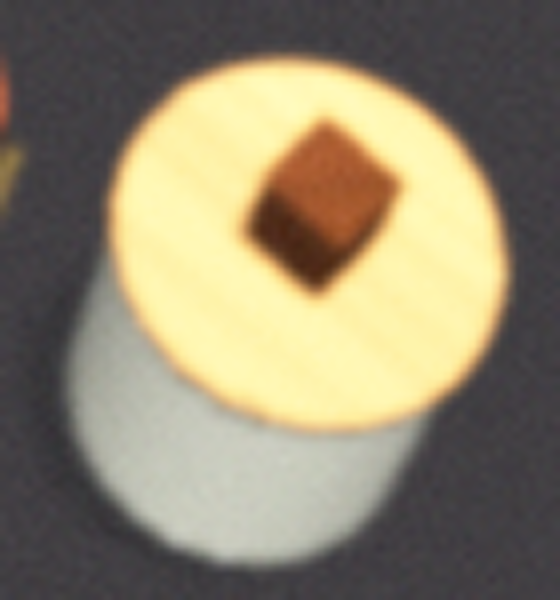

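```bash
python3 -c "
from plant import finish_job
print(finish_job())"
```

```text
the job is handed in; nothing more can be done
None
```

All three lids are on their canisters and the job is handed in at about 27 s of the 67 s allowed. I gripped each lid by its knob, levelled the two leaning ones in the air, and lowered each in 1 mm steps until it touched the rim. Contact force stayed under 10 N. After releasing each lid I lifted the gripper clear.

**Lids:** in the last pictures each sits within about 2 mm of its canister's centre. The square lid is turned to within about a degree of its canister. Plate heights measure 1–2 mm below the expected values, so none is standing proud. The plate outlines look level, though I did not measure their tilt directly.

**Everything else:** the canister feet, tamper, cup, shot cup and dosing cup shifted by no more than about 0.3 mm or 0.2 px, which is measurement noise.

**Checks that disagreed or failed:**
- **Square lid:** its centre differs by about 5 mm in x between the two cameras. The scene camera's outline is stretched to 116 mm, so I relied on the overhead view and the crop.
- **Wide lid:** while it hung over the canister, the first position check was off by about 2–3 mm. A second picture taken lower down settled it.
- **First move:** it was refused because the rows lacked some keys; nothing moved.

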